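# Sort the biscuits, cool the crate

## Task

Sort the loose red-and-black biscuits by shape: lay every oblong one flat inside the grey crate on the rollers, and every round one flat in the steel tray. When all are sorted, slide the crate along the rollers until it is fully home against the end stop of the cooling bay, and only then turn the timer dial so that its white pointer points at the red mark. Leave the ring cutter and the other things on the bench where they are.

Things in the scene. Friction and masses are not known exactly. Their poses are not given: they have to be found in the camera images.
- bar1: oblong two-tone biscuit (one long half red, the other black), hard-baked, 90 long (its x) x 40 wide (its y) x 26 mm thick; origin at the centre of its underside, z up; may be absent
- bar2: oblong two-tone biscuit (one long half red, the other black), hard-baked, 90 long (its x) x 40 wide (its y) x 26 mm thick; origin at the centre of its underside, z up; may be absent
- bar3: oblong two-tone biscuit (one long half red, the other black), hard-baked, 90 long (its x) x 40 wide (its y) x 26 mm thick; origin at the centre of its underside, z up; may be absent
- round1: round biscuit, black with a red centre spot, hard-baked, 60 mm across, 26 mm thick; origin at the centre of its underside, z up; may be absent
- round2: round biscuit, black with a red centre spot, hard-baked, 60 mm across, 26 mm thick; origin at the centre of its underside, z up; may be absent
- round3: round biscuit, black with a red centre spot, hard-baked, 60 mm across, 26 mm thick; origin at the centre of its underside, z up; may be absent
- crate: loose grey plastic crate standing on the rollers, open at the top: outside 130 (its x) x 222 (its y) x 60 mm high, walls and floor 5 mm thick (rim 3.5 mm proud); origin at the centre of its underside, which is 45 mm above the bench; its y runs along the roller line
- line: fixed roller line: 11 free metal rollers (tops 45 mm above the bench) between two aluminium rails along its y, from y -230 to +230 mm; origin at bench level under its middle. Rails' inner faces at x +-72 mm, tops 60 mm high; a low lip, 55 mm high, crosses the -y end (y -242 to -230). Its +y half is the cooling bay. A crate fully home has its origin at y +119 mm of this frame
- bay_stop (a point): centre of the bay's end stop at roller height: the face, towards the line's -y, of a fan panel 180 wide x 160 mm high at the line's y +230 mm. The bay has steel cheeks outside the rails (outer faces x +-90 mm, 90 mm high, y 12 to 238 mm of the line)
- tray: fixed shallow steel tray lined with parchment, outside 130 (its x) x 210 (its y) x 25 mm high, walls and floor 4 mm; origin at the centre of its underside, on the bench
- timer: fixed white cooling-timer box 110 x 110 x 50 mm on the bench, carrying the dial on its top; origin at the centre of its underside
- dial_grip (a point): on the dial's vertical axis, 82 mm above the bench, where its grip is best pinched (TCP height). The grip is an upright black bar 58 long x 16 wide, from 60 to 96 mm above the bench, over a disc of 60 mm diameter whose top is 60 mm above the bench
- dial_mark (a point): the one red index mark on the timer's face, 41 mm from the dial's axis, 52 mm above the bench
- dial (a joint): dial angle, rad, 0 to 4.2, growing clockwise seen from above. At 0 the grip bar lies along the timer's x with its white pointer end towards the timer's -x; the pointer points at the red mark at 1.80
- cutter: bystander among the biscuits: hollow steel ring cutter, 64 mm across, 30 mm high; origin at the centre of its underside
- clip: bystander: black bulldog clip, 95 x 20 x 18 mm with its steel tail; origin under its black part
- jar: bystander: glass jar, 72 mm across, 100 mm high; origin at the centre of its underside
- bowl: bystander: steel bowl, 150 mm across, 70 mm high; origin at the centre of its underside
- brush: bystander: pastry brush, 200 mm long, lying; origin under its middle
- tape: bystander: roll of grey tape, 100 mm across, 45 mm high; origin at the centre of its underside
- scraper: bystander: steel bench scraper with a black grip, about 140 x 120 x 24 mm; origin near its middle
There are look-alikes about, which are no part of the job. What is shaped like the bar1 but green is not meant.

How it is judged:
By the outcome, as a careful person would: the job done as asked, in the order asked, and still so for the second after the job is handed in, with the robot touching nothing.
Of bar1, bar2, bar3, round1, round2, round3 only 4 to 6 are there at a start; the rules pass over those that are not, and their reading is None.
At some moment in a run one of bar1, bar2, bar3, round1, round2, round3 may be knocked a few centimetres aside while the robot is not near it.
Once in a run the grip may slacken for a moment while it holds something.
It also fails if it takes over 210 s, if anything falls off the work surface, if the arm or the gripper's body presses on something with over 40 N, if the wrist force passes 120 N, or if a joint passes its speed limit or range.

## Robot

A 7-joint arm with a two-finger parallel gripper is mounted at the origin on the work surface. World frame = base frame: x ahead of the robot, y to its left, z up, the work surface at z = 0. Lengths are in m, angles in degrees, forces in N, time in s.
With the tool pointing down it reaches from about 0.425 to 0.925 m from the base axis. Payload 6.8 kg.
Tool frame: the origin (TCP) lies between the finger pads, 19 mm behind the fingertips; this is the grasp point; z points along the fingers, y is the direction in which the jaws open and shut (so a half turn about z gives the same grasp; the last joint's range is limited). The gripper opens to 88 mm and grips with 3 to 60 N. Pads are 20 mm wide; open, the fingers measure 115 mm over their backs; the gripper's body (75 mm by 178 mm) begins 61 mm behind the grasp point.
Start: joints at [68.234, 27.33, 1.283, 89.118, -0.659, 63.558, -4.761], TCP at [0.181, -0.65, 0.241] pointing down, gripper open.
Joint ranges: [-169.35, 169.35], [-19.33, 120.38], [-80.79, 83.38], [13.8, 139.57], [-78.32, 258.32], [9.67, 109.79], [-169.56, 169.56]. Speed limits (degrees/s): [136.94, 136.94, 180, 180, 180, 180, 180].

## Interface

Orientations are given as [roll, pitch, yaw] about the fixed x, y, z axes, in that order (R = Rz(yaw) Ry(pitch) Rx(roll)).
In Python, from workcell import * gives the robot as it stands.
- The arm moves only by the tool arm_command, never from a script. Its argument "targets" is a list of rows, each a list of 3 entries, a list of its own where there are three numbers: the opening, from 0 (shut) to 1 (fully open), then the shift along the tool's x, y, z in cm, then the turn, a rotation vector about the tool's x, y, z in rad. In form: [[jaw, [dx, dy, dz], [wx, wy, wz]], ...]. A call has 1 to 10 rows; each row is the pose to reach, as a shift and turn from the pose commanded when the call began, along the tool's axes at that moment; what a row does not reach only later rows make up. A row lasts 1/8 s, in which the tool goes at most 62.5 mm and 10.7 degrees, less where a joint would pass 70% of its speed; a pose out of reach is approached as far as the arm can. A call with a gripper value outside its range is refused whole. The fingers move at their own pace and stop on an object; the grip force is fixed at half the most. Time passes only in rows, so rows that repeat a pose let the fingers close. It gives the time, the measured TCP pose, the force and the opening at its end, in the units of the state.
- sense(): the state, without advancing time (a new reading comes with each control period).
- snapshot(name): name is "scene" or "side" or "wrist"; returns a dict with "pixels" (400x640x3 uint8, blue, green, red), "intrinsics" (3x3 intrinsics, pixels), "R" (3x3) and "t" (3): a world point X has camera coordinates R X + t; the wrist camera has in their place "hand_eye" (4x4, takes a point from camera to tool coordinates, whose origin is the TCP and whose axes are the flange's). Camera axes: x right, y down, z forward; pixel columns grow to the right and rows downward; lengths in m; the calibration is good to about 2 mm. A picture is of the moment at which its call begins: read the wrist's pose just before it. There is no depth.
- sign_off(): hands the job in, once; it reports no verdict.
The state is a dict: "time": time; "qpos": joint angles; "joint_velocities": joint speeds; "joint_torque": joint torques, N m; "eef_pos": TCP position; "tool_rot": TCP orientation; "force": force on the tool from outside, world axes, zero at the start; "ft_torque": the same for the moment, N m; "finger_gap": finger opening in m.
Only numpy, scipy, OpenCV 4.12 (cv2) and the standard library are available. Lean on these libraries where they do the work, as an engineer would, in place of code of your own. Each camera call takes 0.05 s, during which the arm holds its last target.

## Working session

There is one attempt and no reset: what is moved stays moved. The work goes in short steps, Python scripts to look and compute and a tool call to move; the robot and the scene stay as the last step left them, time stands still between calls to the robot, and variables do not carry over. Pictures are saved under pics/ and viewed, and the job is handed in when it is done.

Besides the shell and the picture viewer there is one more tool, called after "Emit:" by a JSON object that holds its "api" and its "payload". arm_command: Moves the arm, as the interface text tells. Its arguments: {"type":"object","properties":{"targets":{"type":"array","items":{"type":"array"}}},"required":["targets"]}

```bash
ls; mkdir -p pics; cat > h.py <<'E'
from workcell import *
import numpy as np, cv2
E
python3 - <<'E'
from h import *
s=sense();print(s)
for n in("scene","side","wrist"):
    d=snapshot(n);cv2.imwrite(f"pics/{n}0.png",np.array(d["pixels"]));print(n,{k:np.round(np.array(v),4).tolist() for k,v in d.items() if k!="pixels"})
E
```

```text
pics
{'time': 0.0, 'qpos': array([68.23394846, 27.37376523,  1.28060005, 89.17776926, -0.65773901,
       63.55699012, -4.76194892]), 'joint_velocities': array([-0.07097872,  0.02830615,  0.00534299,  0.01619859, -0.08714706,
       -0.02027526, -0.02224587]), 'joint_torque': array([-3.06847396e-04, -5.82858503e+01,  1.53446842e+00, -2.72606528e+01,
       -5.42492874e-02,  1.69487932e-02,  1.40891675e-04]), 'eef_pos': array([ 0.1810323 , -0.64968726,  0.24040966]), 'tool_rot': array([-1.79899210e+02,  8.76582715e-03,  1.55729180e+01]), 'force': array([-0.08320331, -0.01903313, -0.17532411]), 'ft_torque': array([ 0.01140578, -0.00273619,  0.00523114]), 'finger_gap': 0.08791239433891603}
scene {'intrinsics': [[458.106, 0.0, 320.9428], [0.0, 458.106, 195.5187], [0.0, 0.0, 1.0]], 'R': [[0.754, 0.6565, -0.0217], [0.4439, -0.5335, -0.7199], [-0.4842, 0.5332, -0.6937]], 't': [-0.3817, -0.1203, 1.683]}
side {'intrinsics': [[422.7194, 0.0, 318.4466], [0.0, 422.7194, 194.9223], [0.0, 0.0, 1.0]], 'R': [[-0.9385, 0.3452, 0.0042], [0.2023, 0.56, -0.8034], [-0.2797, -0.7532, -0.5954]], 't': [0.462, -0.0273, 1.5256]}
wrist {'intrinsics': [[291.4586, 0.0, 315.4923], [0.0, 291.4586, 199.9843], [0.0, 0.0, 1.0]], 'hand_eye': [[-0.0002, -0.9584, -0.2853, 0.0788], [1.0, -0.0, -0.0006, -0.0003], [0.0006, -0.2853, 0.9584, -0.1434], [0.0, 0.0, 0.0, 1.0]]}
```

View pics/scene0.png

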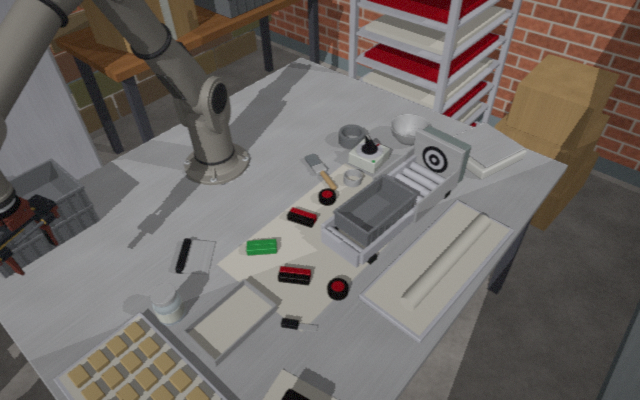

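View pics/side0.png

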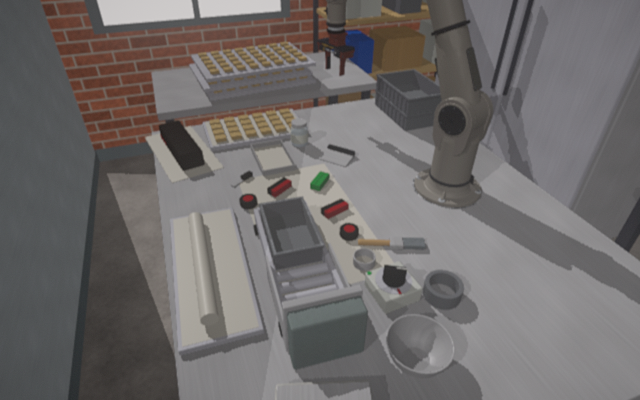

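View pics/wrist0.png

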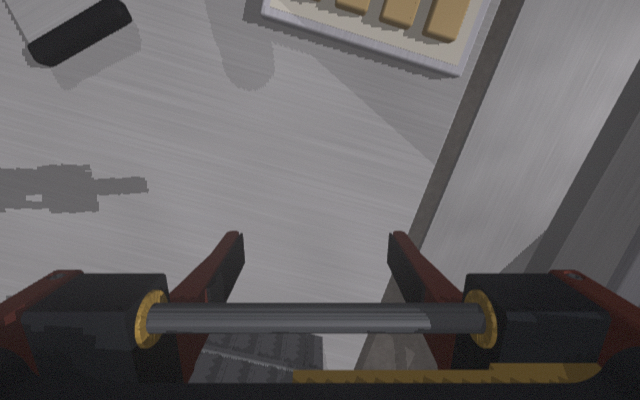

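Scene view: bars at (301,216) and (294,274); rounds at (327,196) and (338,288). The green look-alike is at (262,246), the clip at (290,323) and the ring cutter at (352,177). The crate is near (375,207), the tray near (236,318), and the timer dial near (370,147). Next I'll take close crops and a two-view measurement.

```bash
cat > h.py <<'E'
from workcell import *
import numpy as np, cv2
from scipy.spatial.transform import Rotation as Ro
def cam(n):
    s=sense(); d=snapshot(n); K=np.array(d["intrinsics"]); im=np.array(d["pixels"])
    if n=="wrist":
        H=np.array(d["hand_eye"]); Rt=Ro.from_euler('xyz',s["tool_rot"],degrees=True).as_matrix()
        Rc=Rt@H[:3,:3]; C=Rt@H[:3,3]+s["eef_pos"]
    else:
        R=np.array(d["R"]); Rc=R.T; C=-R.T@np.array(d["t"])
    return dict(im=im,K=K,Rc=Rc,C=C)
def ray(c,p):
    v=c["Rc"]@np.linalg.solve(c["K"],[p[0],p[1],1.]); return v
def onz(c,p,z):
    v=ray(c,p); return c["C"]+v*(z-c["C"][2])/v[2]
def proj(c,X):
    x=c["K"]@(c["Rc"].T@(np.array(X)-c["C"])); return x[:2]/x[2]
def tri(c1,p1,c2,p2):
    a,b=ray(c1,p1),ray(c2,p2); a/=np.linalg.norm(a); b/=np.linalg.norm(b)
    s=np.linalg.lstsq(np.c_[a,-b],c2["C"]-c1["C"],rcond=None)[0]
    P,Q=c1["C"]+a*s[0],c2["C"]+b*s[1]; return (P+Q)/2, np.linalg.norm(P-Q)
def redmask(im):
    h=cv2.cvtColor(im,cv2.COLOR_BGR2HSV); return cv2.inRange(h,(0,130,70),(8,255,255))|cv2.inRange(h,(172,130,70),(180,255,255))
def blobs(m,amin=15):
    n,l,st,ce=cv2.connectedComponentsWithStats(m); return [(ce[i].round(1),st[i,4],st[i,:4]) for i in range(1,n) if st[i,4]>=amin]
E
python3 - <<'E'
from h import *
for n,r in(("scene",(170,100,510,380)),("side",(200,120,480,390))):
    c=cam(n);x0,y0,x1,y1=r
    cv2.imwrite(f"pics/{n}1.png",cv2.resize(c["im"][y0:y1,x0:x1],None,fx=min(800/(x1-x0),600/(y1-y0)),fy=min(800/(x1-x0),600/(y1-y0)),interpolation=cv2.INTER_CUBIC))
    for b in blobs(redmask(c["im"]),10): print(n,b,onz(c,b[0],.026).round(3))
E
```

```text
scene (array([330.1,   2.5]), np.int32(39), array([323,   0,  13,   7], dtype=int32)) [-0.601  1.354  0.026]
scene (array([420. ,   7.8]), np.int32(955), array([368,   0,  83,  24], dtype=int32)) [-0.149  1.608  0.026]
scene (array([469.6,   5.8]), np.int32(236), array([460,   0,  27,  18], dtype=int32)) [0.055 1.804 0.026]
scene (array([504.9,   3.3]), np.int32(57), array([498,   0,  14,   9], dtype=int32)) [0.195 1.958 0.026]
scene (array([549.2,   1.4]), np.int32(40), array([539,   0,  18,   5], dtype=int32)) [0.379 2.136 0.026]
scene (array([583.5,   6.1]), np.int32(291), array([561,   0,  44,  16], dtype=int32)) [0.552 2.185 0.026]
scene (array([624.9,   1.7]), np.int32(67), array([612,   0,  24,   6], dtype=int32)) [0.711 2.388 0.026]
scene (array([299.3,   4.3]), np.int32(12), array([297,   3,   6,   4], dtype=int32)) [-0.726  1.224  0.026]
scene (array([525.3,   7.4]), np.int32(55), array([521,   2,  10,  11], dtype=int32)) [0.309 1.972 0.026]
scene (array([343.7,   6.8]), np.int32(30), array([340,   4,   9,   7], dtype=int32)) [-0.499  1.354  0.026]
scene (array([288.4,   8.
[... 10531 characters left out ...]
40, 137,   4,   5], dtype=int32)) [ 1.017 -0.694  0.026]
side (array([119.2, 142.6]), np.int32(104), array([105, 139,  31,   8], dtype=int32)) [ 1.103 -0.693  0.026]
side (array([ 97.3, 145.9]), np.int32(25), array([ 94, 144,   8,   5], dtype=int32)) [ 1.185 -0.695  0.026]
side (array([279.9, 186.4]), np.int32(91), array([272, 180,  18,  16], dtype=int32)) [ 0.572 -0.174  0.026]
side (array([247.5, 197.6]), np.int32(50), array([243, 195,  10,   6], dtype=int32)) [ 0.693 -0.148  0.026]
side (array([335.4, 207.5]), np.int32(109), array([325, 202,  22,  12], dtype=int32)) [0.434 0.003 0.026]
side (array([348.9, 228. ]), np.int32(64), array([344, 225,  11,   7], dtype=int32)) [0.433 0.112 0.026]
```

View pics/scene1.png

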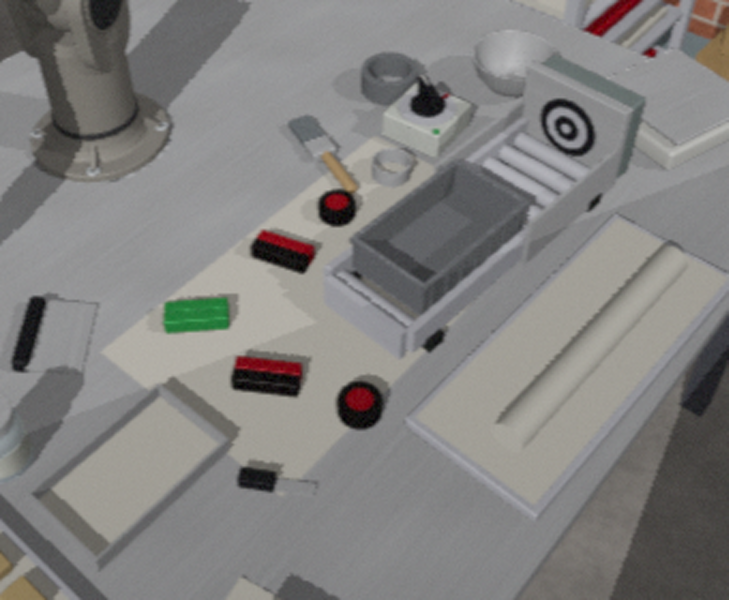

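View pics/side1.png

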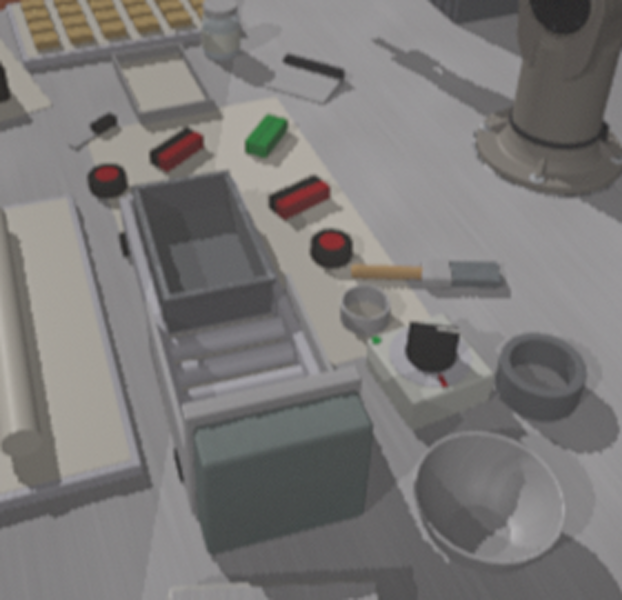

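```bash
python3 - <<'E'
from h import *
a,b=cam("scene"),cam("side")
S=lambda p:(p[0]/2.144+170,p[1]/2.144+100)
D=lambda p:(p[0]/2.2222+200,p[1]/2.2222+120)
pts=dict(c_minx_miny=((355,237),(228,174)),c_maxx_miny=((430,272),(132,188)),c_maxx_maxy=((533,203),(165,303)),c_minx_maxy=((456,165),(272,275)),
 t_a=((166,386),(179,47)),t_b=((237,437),(219,112)),t_c=((102,560),(143,123)),t_d=((36,494),(113,58)),
 bay1=((525,67),(362,383)),bay2=((645,100),(197,430)),
 tm_w=((385,118),(370,345)),tm_s=((452,142),(403,400)),tm_e=((470,103),(492,372)))
for k,(p,q) in pts.items(): X,e=tri(a,S(p),b,D(q));print(k,X.round(3),round(e,4))
for p,q in(((326.8,193.7),(348.9,228)),((303.2,212.9),(335.4,207.5)),((295.3,270.3),(279.9,186.4)),((337.3,285.8),(247.5,197.6))):X,e=tri(a,p,b,q);print(X.round(3),round(e,4))
E
```

```text
c_minx_miny [0.552 0.015 0.101] 0.0032
c_maxx_miny [0.682 0.017 0.116] 0.0069
c_maxx_maxy [0.701 0.229 0.102] 0.0055
c_minx_maxy [0.568 0.227 0.101] 0.0081
t_a [ 0.531 -0.325  0.111] 0.0226
t_b [ 0.528 -0.263 -0.012] 0.1199
t_c [ 0.553 -0.471 -0.111] 0.0229
t_d [ 0.561 -0.499  0.047] 0.1011
bay1 [0.548 0.445 0.143] 0.0041
bay2 [0.735 0.463 0.164] 0.0125
tm_w [0.426 0.293 0.037] 0.0832
tm_s [ 0.46   0.376 -0.007] 0.0151
tm_e [0.419 0.435 0.056] 0.0901
[0.434 0.112 0.026] 0.0012
[ 0.433 -0.001  0.023] 0.0002
[ 0.569 -0.18   0.022] 0.0033
[ 0.694 -0.147  0.027] 0.0004
```

```bash
cat >> h.py <<'E'
def go(pos,yaw,s=None):
    """shift(cm)/turn in tool axes now, tool pointing down with given yaw (mod 180 chosen by caller)"""
    s=s or sense(); R=Ro.from_euler('xyz',s["tool_rot"],degrees=True); T=Ro.from_euler('xyz',[180,0,yaw],degrees=True)
    d=R.inv().apply(np.array(pos)-s["eef_pos"])*100; w=(R.inv()*T).as_rotvec()
    print("go",pos,yaw,"shift",d.round(2).tolist(),"turn",w.round(3).tolist(),"rows",int(np.ceil(max(np.linalg.norm(d)/6.25,np.degrees(np.linalg.norm(w))/10.7))))
def st():
    s=sense();print("t",round(s["time"],2),"p",s["eef_pos"].round(4).tolist(),"rpy",s["tool_rot"].round(2).tolist(),"F",s["force"].round(1).tolist(),"gap",round(s["finger_gap"],4),"q",s["qpos"].round(0).tolist());return s
E
python3 -c "
from h import *
go([.56,-.1,.40],90)"
```

```text
go [0.56, -0.1, 0.4] 90 shift [51.26, -42.83, -15.87] turn [-0.0, -0.0, -1.299] rows 11
```

Emit:
{"api": "arm_command", "payload": {"targets": [[1, [25, -21, -15], [0, 0, -0.6]], [1, [25, -21, -15], [0, 0, -0.6]], [1, [25, -21, -15], [0, 0, -0.6]], [1, [25, -21, -15], [0, 0, -0.6]], [1, [51.3, -42.8, -15.9], [0, 0, -1.3]], [1, [51.3, -42.8, -15.9], [0, 0, -1.3]], [1, [51.3, -42.8, -15.9], [0, 0, -1.3]], [1, [51.3, -42.8, -15.9], [0, 0, -1.3]], [1, [51.3, -42.8, -15.9], [0, 0, -1.3]], [1, [51.3, -42.8, -15.9], [0, 0, -1.3]]]}}

```text
time: 1.6
eef_pos: [0.5221, -0.1552, 0.3924]
tool_rot: [180.0, 0.0, 90.0]
force: [0.5, -0.1, 0.2]
finger_gap: 0.088
```

Emit:
{"api": "arm_command", "payload": {"targets": [[1, [0, 0, 0], [0, 0, 0]], [1, [0, 0, 0], [0, 0, 0]], [1, [0, 0, 0], [0, 0, 0]], [1, [0, 0, 0], [0, 0, 0]]]}}

```text
time: 2.1
eef_pos: [0.5207, -0.1582, 0.3917]
tool_rot: [-180.0, 0.0, 89.9]
force: [-0.4, -0.6, 0.1]
finger_gap: 0.0881
```

```bash
python3 - <<'E'
from h import *
st();c=cam("wrist");cv2.imwrite("pics/w1.png",c["im"]);go([.56,-.1,.40],90)
E
```

```text
t 2.1 p [0.5207, -0.1582, 0.3917] rpy [-179.98, 0.02, 89.91] F [-0.4, -0.6, 0.1] gap 0.0881 q [35.0, 11.0, -29.0, 94.0, 5.0, 77.0, 5.0]
go [0.56, -0.1, 0.4] 90 shift [5.79, 3.91, -0.82] turn [-0.0, 0.0, -0.001] rows 2
```

View pics/w1.png

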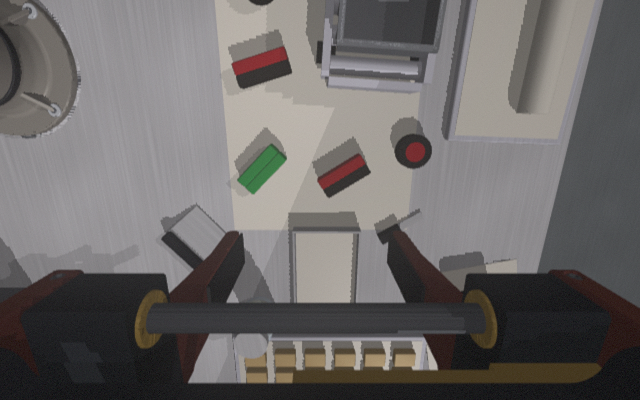

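Wrist view shows bars at (262,67) and (343,175), a round at (413,151) and the green bar at (262,168). The tray is at (325,265), and the line's lip end is at (372,75). Next I'll look further along +y.

Emit:
{"api": "arm_command", "payload": {"targets": [[1, [33, 4, -0.8], [0, 0, 0]], [1, [33, 4, -0.8], [0, 0, 0]], [1, [33, 4, -0.8], [0, 0, 0]], [1, [33, 4, -0.8], [0, 0, 0]], [1, [33, 4, -0.8], [0, 0, 0]], [1, [33, 4, -0.8], [0, 0, 0]], [1, [33, 4, -0.8], [0, 0, 0]], [1, [33, 4, -0.8], [0, 0, 0]], [1, [33, 4, -0.8], [0, 0, 0]]]}}

```text
time: 3.28
eef_pos: [0.5614, 0.1712, 0.3999]
tool_rot: [180.0, 0.0, 89.9]
force: [-1.2, 0.9, 1.3]
finger_gap: 0.0881
```

```bash
python3 - <<'E'
from h import *
st();c=cam("wrist");cv2.imwrite("pics/w2.png",c["im"]);np.savez("w2.npz",**c)
E
```

```text
t 3.27 p [0.5614, 0.1712, 0.3999] rpy [179.99, 0.05, 89.88] F [-1.2, 0.9, 1.3] gap 0.0881 q [8.0, 17.0, -40.0, 87.0, 11.0, 80.0, -33.0]
```

View pics/w2.png

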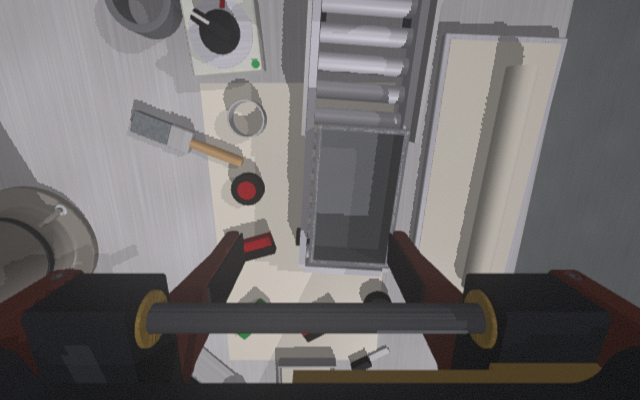

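The wrist view confirms the crate is empty, with rim corners about (315,127) to (388,270). The round is at (247,188), the cutter at (246,118) and the brush tip at (242,162). The dial is at (218,30) with its pointer towards (200,17) and the red mark at (222,3). Now I'll measure the fixtures and hover over the first round.

```bash
python3 - <<'E'
from h import *
z=np.load("w2.npz");c={k:z[k] for k in z}
im=c["im"]
cv2.imwrite("pics/w2a.png",cv2.resize(im[90:290,290:440],None,fx=3.9,fy=3,interpolation=cv2.INTER_CUBIC)[:600])
cv2.imwrite("pics/w2b.png",cv2.resize(im[0:100,150:290],None,fx=5,fy=5,interpolation=cv2.INTER_CUBIC))
go([.434,.112,.17],90)
for p in((315,127),(410,132),(388,270),(312,265)):print(onz(c,p,.1085).round(3))
E
```

```text
go [0.434, 0.112, 0.17] 90 shift [-5.96, -12.73, 22.99] turn [0.0, 0.001, -0.002] rows 5
[0.561 0.231 0.108]
[0.7   0.223 0.108]
[ 0.683 -0.003  0.108]
[0.556 0.007 0.108]
```

View pics/w2a.png

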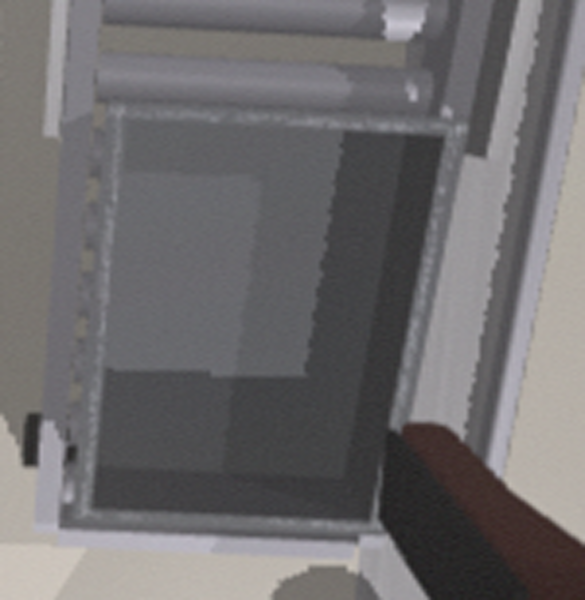

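View pics/w2b.png

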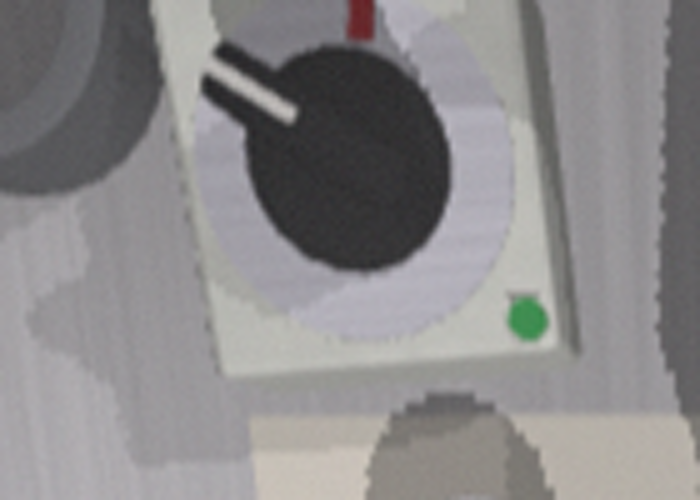

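Emit:
{"api": "arm_command", "payload": {"targets": [[1, [-6, -12.7, 23], [0, 0, 0]], [1, [-6, -12.7, 23], [0, 0, 0]], [1, [-6, -12.7, 23], [0, 0, 0]], [1, [-6, -12.7, 23], [0, 0, 0]], [1, [-6, -12.7, 23], [0, 0, 0]], [1, [-6, -12.7, 23], [0, 0, 0]], [1, [-6, -12.7, 23], [0, 0, 0]]]}}

```text
time: 4.2
eef_pos: [0.4356, 0.1134, 0.171]
tool_rot: [179.9, -0.0, 90.0]
force: [-0.1, -0.2, 0.4]
finger_gap: 0.0878
```

```bash
python3 - <<'E'
from h import *
z=np.load("w2.npz");c2={k:z[k] for k in z}
for p in((319,126),(408.7,131.3),(387.4,265),(310,263)):print("crate",onz(c2,p,.107).round(3))
st();c=cam("wrist");cv2.imwrite("pics/w3.png",c["im"])
for b in blobs(redmask(c["im"]),60): print(b,onz(c,b[0],.026).round(4))
for b in blobs(redmask(c2["im"]),20): print("w2",b,onz(c2,b[0],.026).round(4))
E
```

```text
crate [0.567 0.232 0.107]
crate [0.698 0.224 0.107]
crate [0.682 0.006 0.107]
crate [0.552 0.01  0.107]
t 4.2 p [0.4356, 0.1134, 0.171] rpy [179.86, -0.05, 90.01] F [-0.1, -0.2, 0.4] gap 0.0878 q [12.0, 15.0, -40.0, 121.0, 13.0, 48.0, -35.0]
(array([313.8, 192.5]), np.int32(838), array([298, 177,  33,  32], dtype=int32)) [0.4345 0.1146 0.026 ]
(array([311.3, 287.7]), np.int32(1189), array([273, 272,  77,  31], dtype=int32)) [0.4314 0.0029 0.026 ]
w2 (array([221.5,   3. ]), np.int32(28), array([220,   0,   4,   7], dtype=int32)) [0.4179 0.4128 0.026 ]
w2 (array([246.1, 190.2]), np.int32(261), array([237, 182,  19,  18], dtype=int32)) [0.4348 0.1148 0.026 ]
w2 (array([256.8, 243.9]), np.int32(259), array([244, 237,  28,  15], dtype=int32)) [0.4479 0.0072 0.026 ]
```

View pics/w3.png

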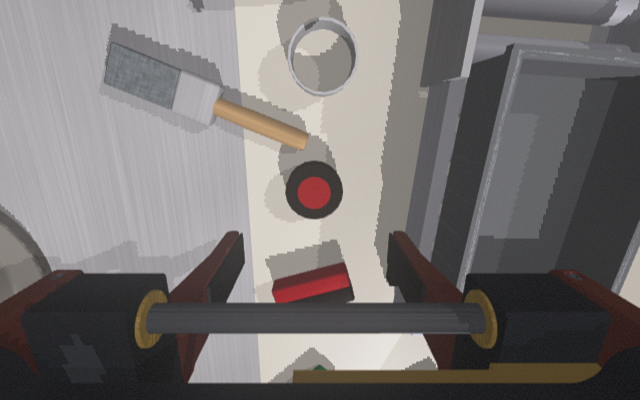

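The round is at (313,192), i.e. (0.4345, 0.114). The w2 ray on the same 26 mm plane agrees. Nothing is in the finger paths along x, so I'm descending.

Emit:
{"api": "arm_command", "payload": {"targets": [[1, [0.1, -0.1, 6], [0, 0, 0]], [1, [0.1, -0.1, 11], [0, 0, 0]], [1, [0.1, -0.1, 13], [0, 0, 0]], [1, [0.1, -0.1, 14.8], [0, 0, 0]], [1, [0.1, -0.1, 14.8], [0, 0, 0]]]}}

```text
time: 4.88
eef_pos: [0.4337, 0.1145, 0.0216]
tool_rot: [-180.0, -0.0, 90.1]
force: [-0.2, 0.1, 1.1]
finger_gap: 0.0874
```

Emit:
{"api": "arm_command", "payload": {"targets": [[0.4, [0, 0, 0], [0, 0, 0]], [0.4, [0, 0, 0], [0, 0, 0]], [0.4, [0, 0, 0], [0, 0, 0]], [0.4, [0, 0, 0], [0, 0, 0]], [0.4, [0, 0, 0], [0, 0, 0]]]}}

```text
time: 5.5
eef_pos: [0.4337, 0.1142, 0.0224]
tool_rot: [179.9, 0.0, 90.0]
force: [-1.2, -1.0, 6.4]
finger_gap: 0.0597
```

Emit:
{"api": "arm_command", "payload": {"targets": [[0.4, [0, 0, -5], [0, 0, 0]], [0.4, [0, 0, -10], [0, 0, 0]], [0.4, [0, 0, -16], [0, 0, 0]], [0.4, [0, 0, -16], [0, 0, 0]]]}}

```text
time: 6.0
eef_pos: [0.4356, 0.115, 0.1858]
tool_rot: [179.5, -0.1, 90.0]
force: [1.0, -0.8, -1.0]
finger_gap: 0.0597
```

```bash
python3 - <<'E'
from h import *
a,b=cam("scene"),cam("side");st()
S=lambda p:(p[0]/2.144+170,p[1]/2.144+100)
D=lambda p:(p[0]/2.2222+200,p[1]/2.2222+120)
for p,q in(((237,437),(143,123)),((166,386),(219,112)),((36,494),(179,47)),((102,560),(113,58))):
    X,e=tri(a,S(p),b,D(q));print(X.round(3),round(e,4))
for n,c in(("scene",a),("side",b)):
    for bb in blobs(redmask(c["im"]),10):
        X=onz(c,bb[0],.026)
        if .3<X[0]<.95 and -.5<X[1]<.3: print(n,bb[0],X.round(3))
E
```

```text
t 6.1 p [0.433, 0.1136, 0.1819] rpy [179.95, 0.04, 90.02] F [0.7, -0.2, -1.5] gap 0.0594 q [14.0, 15.0, -42.0, 120.0, 13.0, 49.0, -35.0]
[ 0.604 -0.281  0.011] 0.005
[ 0.472 -0.282  0.002] 0.0061
[ 0.48  -0.495  0.017] 0.0046
[ 0.605 -0.497  0.017] 0.0045
scene [330.2 156.6] [0.318 0.268 0.026]
scene [303.3 213. ] [ 0.435 -0.003  0.026]
scene [295.2 270.4] [ 0.57  -0.182  0.026]
scene [337.4 285.9] [ 0.694 -0.146  0.026]
side [280.2 186.2] [ 0.571 -0.175  0.026]
side [351.4 185.2] [ 0.334 -0.096  0.026]
side [247.6 197.6] [ 0.693 -0.148  0.026]
side [335.3 207.7] [0.435 0.004 0.026]
```

```bash
python3 -c "
from h import *
go([.54,-.40,.20],90)"
```

```text
go [0.54, -0.4, 0.2] 90 shift [-51.37, 10.68, -1.77] turn [0.001, 0.001, 0.0] rows 9
```

Emit:
{"api": "arm_command", "payload": {"targets": [[0.4, [-51.4, 10.7, -1.8], [0, 0, 0]], [0.4, [-51.4, 10.7, -1.8], [0, 0, 0]], [0.4, [-51.4, 10.7, -1.8], [0, 0, 0]], [0.4, [-51.4, 10.7, -1.8], [0, 0, 0]], [0.4, [-51.4, 10.7, -1.8], [0, 0, 0]], [0.4, [-51.4, 10.7, -1.8], [0, 0, 0]], [0.4, [-51.4, 10.7, -1.8], [0, 0, 0]], [0.4, [-51.4, 10.7, -1.8], [0, 0, 0]], [0.4, [-51.4, 10.7, -1.8], [0, 0, 0]], [0.4, [-51.4, 10.7, -1.8], [0, 0, 0]]]}}

```text
time: 7.35
eef_pos: [0.539, -0.4014, 0.1964]
tool_rot: [-179.8, -0.1, 89.9]
force: [0.2, 0.8, -1.2]
finger_gap: 0.0594
```

Emit:
{"api": "arm_command", "payload": {"targets": [[0.4, [0, 0, 0], [0, 0, 0]], [0.4, [0, 0, 0], [0, 0, 0]]]}}

```text
time: 7.6
eef_pos: [0.5407, -0.3976, 0.1994]
tool_rot: [-179.9, -0.1, 90.2]
force: [0.4, -0.9, -0.4]
finger_gap: 0.0596
```

```bash
python3 - <<'E'
from h import *
st();c=cam("wrist");cv2.imwrite("pics/w4.png",c["im"]);np.savez("w4.npz",**c)
E
```

```text
t 7.6 p [0.5407, -0.3976, 0.1994] rpy [-179.95, -0.06, 90.2] F [0.4, -0.9, -0.4] gap 0.0596 q [49.0, 32.0, -26.0, 90.0, 15.0, 62.0, 19.0]
```

View pics/w4.png

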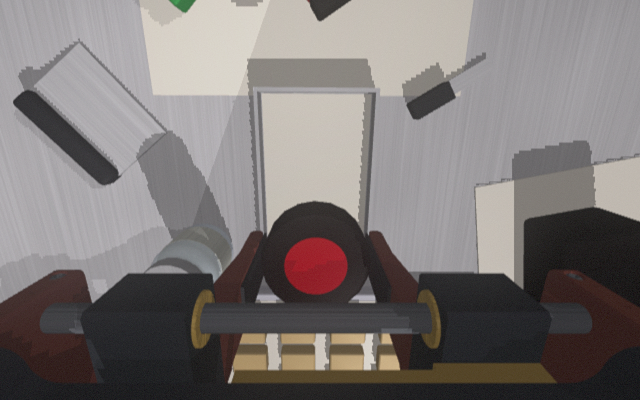

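The round is held and centred at (316,265). The tray rim corners are at (253,90) and (380,91), with the near edge around row 297.

```bash
python3 - <<'E'
from h import *
z=np.load("w4.npz");c={k:z[k] for k in z}
for p in((253,90),(380,91),(258,235),(316,298)):print(onz(c,p,.025).round(3))
go([.54,-.34,.08],90)
E
```

```text
[ 0.477 -0.296  0.025]
[ 0.607 -0.296  0.025]
[ 0.473 -0.456  0.025]
[ 0.542 -0.542  0.025]
go [0.54, -0.34, 0.08] 90 shift [5.8, -0.05, 11.97] turn [-0.001, -0.001, 0.003] rows 3
```

Emit:
{"api": "arm_command", "payload": {"targets": [[0.4, [2.5, 0.1, 5], [0, 0, 0]], [0.4, [5.3, 0.1, 10], [0, 0, 0]], [0.4, [5.3, 0.1, 14], [0, 0, 0]], [0.4, [5.3, 0.1, 16.5], [0, 0, 0]], [0.4, [5.3, 0.1, 17.2], [0, 0, 0]], [0.4, [5.3, 0.1, 17.2], [0, 0, 0]], [0.4, [5.3, 0.1, 17.2], [0, 0, 0]]]}}

```text
time: 8.52
eef_pos: [0.5425, -0.3472, 0.0293]
tool_rot: [179.9, 0.1, 90.1]
force: [0.6, 0.5, -1.3]
finger_gap: 0.0591
```

Emit:
{"api": "arm_command", "payload": {"targets": [[0.4, [0, 0, 0.3], [0, 0, 0]], [0.4, [0, 0, 0.3], [0, 0, 0]], [0.8, [0, 0, 0.3], [0, 0, 0]], [0.8, [0, 0, 0.3], [0, 0, 0]], [0.8, [0, 0, 0.3], [0, 0, 0]], [0.8, [0, 0, -5], [0, 0, 0]], [0.8, [0, 0, -10], [0, 0, 0]], [1, [0, 0, -14], [0, 0, 0]]]}}

```text
time: 9.52
eef_pos: [0.5419, -0.3468, 0.1699]
tool_rot: [179.9, 0.0, 90.1]
force: [0.3, -0.5, -0.4]
finger_gap: 0.0769
```

```bash
python3 - <<'E'
from h import *
s=st();c=cam("wrist");cv2.imwrite("pics/w5.png",c["im"])
for b in blobs(redmask(c["im"]),60): print(b,onz(c,b[0],.03).round(4))
a=cam("scene")
for bb in blobs(redmask(a["im"]),10):
        X=onz(a,bb[0],.026)
        if .3<X[0]<.95 and -.5<X[1]<.3: print(bb[0],X.round(3))
go([.694,-.147,.17],90)
E
```

```text
t 9.53 p [0.5419, -0.3468, 0.1699] rpy [179.93, 0.03, 90.06] F [0.3, -0.5, -0.4] gap 0.0769 q [47.0, 31.0, -27.0, 96.0, 16.0, 57.0, 14.0]
(array([332.8,  16.4]), np.int32(1301), array([302,   0,  72,  47], dtype=int32)) [ 0.5569 -0.1887  0.03  ]
(array([315.7, 195. ]), np.int32(868), array([299, 179,  34,  33], dtype=int32)) [ 0.5425 -0.347   0.03  ]
[304.  213.1] [ 0.437 -0.001  0.026]
[222.8 244.4] [ 0.338 -0.252  0.026]
[259.3 266.5] [ 0.482 -0.238  0.026]
[295.3 270.3] [ 0.57  -0.182  0.026]
[248.7 276.4] [ 0.484 -0.281  0.026]
[337.3 285.8] [ 0.693 -0.146  0.026]
[244.7 303.2] [ 0.541 -0.347  0.026]
go [0.694, -0.147, 0.17] 90 shift [20.07, 14.99, 0.32] turn [0.007, 0.004, 0.001] rows 5
```

View pics/w5.png

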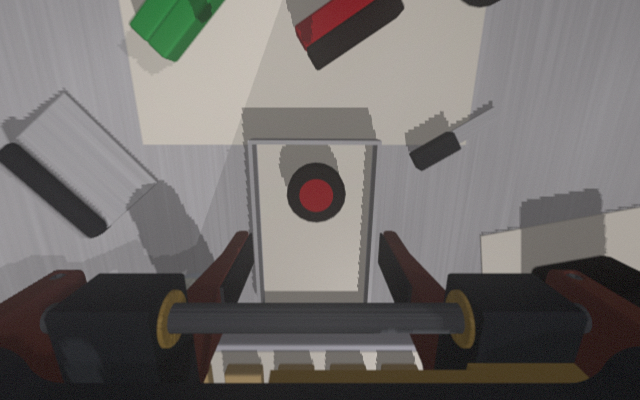

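The first round lies flat in the tray at (316,195). Going to the second round.

Emit:
{"api": "arm_command", "payload": {"targets": [[1, [20.1, 15, 0.2], [0, 0, 0]], [1, [20.1, 15, 0.2], [0, 0, 0]], [1, [20.1, 15, 0.2], [0, 0, 0]], [1, [20.1, 15, 0.2], [0, 0, 0]], [1, [20.1, 15, 0.2], [0, 0, 0]], [1, [20.1, 15, 0.2], [0, 0, 0]], [1, [20.1, 15, 0.2], [0, 0, 0]]]}}

```text
time: 10.5
eef_pos: [0.6903, -0.1482, 0.1652]
tool_rot: [-179.9, 0.1, 89.9]
force: [0.8, 0.1, 0.6]
finger_gap: 0.0879
```

```bash
python3 - <<'E'
from h import *
s=st();c=cam("wrist");cv2.imwrite("pics/w6.png",c["im"])
for b in blobs(redmask(c["im"]),60): print(b,onz(c,b[0],.026).round(4))
b=[b for b in blobs(redmask(c["im"]),60)]
X=onz(c,min(b,key=lambda t:np.hypot(t[0][0]-315,t[0][1]-192))[0],.026);go([X[0],X[1],.022],90)
E
```

```text
t 10.5 p [0.6903, -0.1482, 0.1652] rpy [-179.92, 0.08, 89.89] F [0.8, 0.1, 0.6] gap 0.0879 q [25.0, 37.0, -27.0, 87.0, 18.0, 61.0, -7.0]
(array([31.2, 23.6]), np.int32(1802), array([ 0,  1, 74, 48], dtype=int32)) [0.4472 0.0047 0.026 ]
(array([318.6, 190.7]), np.int32(874), array([302, 175,  34,  33], dtype=int32)) [ 0.6935 -0.1439  0.026 ]
(array([197.8, 223.1]), np.int32(1446), array([160, 197,  76,  54], dtype=int32)) [ 0.5683 -0.1783  0.026 ]
(array([200.2, 359.8]), np.int32(138), array([194, 350,  12,  19], dtype=int32)) [ 0.5503 -0.3553  0.026 ]
go [np.float64(0.6935036045413309), np.float64(-0.14387385303097625), 0.022] 90 shift [0.44, 0.32, 14.35] turn [-0.001, 0.001, -0.002] rows 3
```

View pics/w6.png

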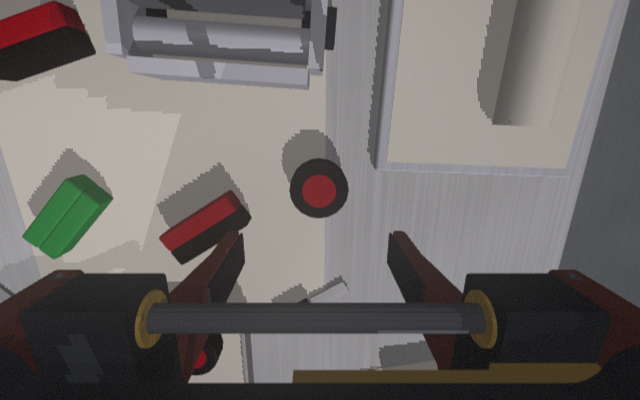

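The round is at (318,191), i.e. (0.6935, -0.144), with about 15 mm between the left finger and the bar. Grasping.

Emit:
{"api": "arm_command", "payload": {"targets": [[1, [0.4, 0.3, 6], [0, 0, 0]], [1, [0.4, 0.3, 11], [0, 0, 0]], [1, [0.4, 0.3, 13], [0, 0, 0]], [1, [0.4, 0.3, 14.3], [0, 0, 0]], [1, [0.4, 0.3, 14.3], [0, 0, 0]], [0.4, [0.4, 0.3, 14.3], [0, 0, 0]], [0.4, [0.4, 0.3, 14.3], [0, 0, 0]], [0.4, [0.4, 0.3, 14.3], [0, 0, 0]], [0.4, [0.4, 0.3, 14.3], [0, 0, 0]], [0.4, [0.4, 0.3, 14.3], [0, 0, 0]]]}}

```text
time: 11.8
eef_pos: [0.6947, -0.1417, 0.0236]
tool_rot: [180.0, 0.0, 90.1]
force: [-1.5, -0.1, 5.6]
finger_gap: 0.0597
```

Emit:
{"api": "arm_command", "payload": {"targets": [[0.4, [0, 0, -5], [0, 0, 0]], [0.4, [0, 0, -10], [0, 0, 0]], [0.4, [0, 0, -16], [0, 0, 0]], [0.4, [0, 0, -16], [0, 0, 0]]]}}

```text
time: 12.3
eef_pos: [0.6976, -0.1415, 0.1888]
tool_rot: [179.4, 0.1, 90.0]
force: [0.8, 0.0, -0.3]
finger_gap: 0.0595
```

```bash
python3 - <<'E'
from h import *
s=st();go([.542,-.425,.18],90)
E
```

```text
t 12.3 p [0.6976, -0.1415, 0.1888] rpy [179.43, 0.07, 90.04] F [0.8, 0.0, -0.3] gap 0.0595 q [25.0, 36.0, -28.0, 85.0, 18.0, 63.0, -7.0]
go [0.542, -0.425, 0.18] 90 shift [-28.34, -15.59, 0.76] turn [0.01, 0.001, 0.001] rows 6
```

```bash
python3 - <<'E'
from h import *
a,b=cam("scene"),cam("side")
X,e=tri(a,(168,305),b,(300,132));print(X.round(3),round(e,3))
cv2.imwrite("pics/jar.png",np.vstack([cv2.resize(a["im"][260:350,120:260],None,fx=4,fy=3),cv2.resize(b["im"][100:200,240:380],None,fx=4,fy=3)]))
E
```

```text
[ 0.398 -0.488  0.047] 0.009
```

View pics/jar.png

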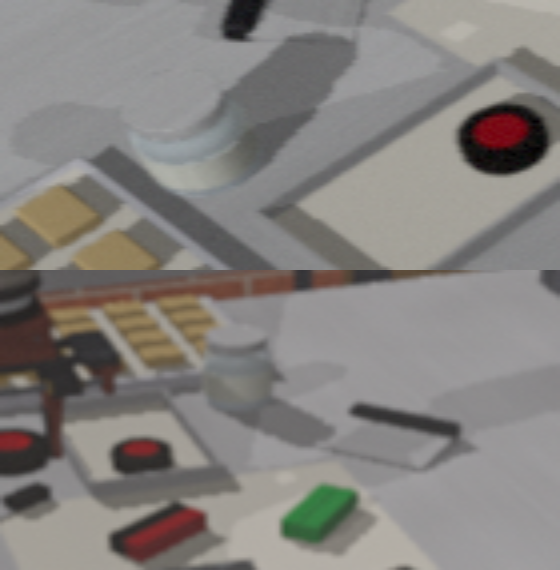

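Emit:
{"api": "arm_command", "payload": {"targets": [[0.4, [-27.8, -15.6, 0.8], [0, 0, 0]], [0.4, [-27.8, -15.6, 0.8], [0, 0, 0]], [0.4, [-27.8, -15.6, 0.8], [0, 0, 0]], [0.4, [-27.8, -15.6, 0.8], [0, 0, 0]], [0.4, [-27.8, -15.6, 0.8], [0, 0, 0]], [0.4, [-27.8, -15.6, 0.8], [0, 0, 0]], [0.4, [-27.8, -15.6, 0.8], [0, 0, 0]], [0.4, [-27.8, -15.6, 0.8], [0, 0, 0]]]}}

```text
time: 13.4
eef_pos: [0.5397, -0.4173, 0.174]
tool_rot: [-180.0, -0.1, 90.2]
force: [0.7, -0.1, -0.9]
finger_gap: 0.0597
```

```bash
python3 - <<'E'
from h import *
s=st();go([.542,-.42,.028],90)
c=cam("wrist");cv2.imwrite("pics/w7.png",c["im"])
E
```

```text
t 13.4 p [0.5397, -0.4173, 0.174] rpy [-179.98, -0.11, 90.24] F [0.7, -0.1, -0.9] gap 0.0597 q [50.0, 34.0, -26.0, 90.0, 17.0, 60.0, 20.0]
go [0.542, -0.42, 0.028] 90 shift [-0.3, 0.24, 14.6] turn [-0.0, -0.002, 0.004] rows 3
```

View pics/w7.png

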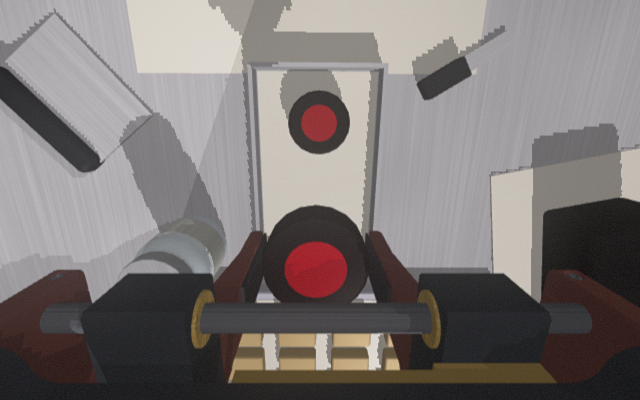

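```bash
python3 - <<'E'
from h import *
c=cam("wrist")
for p,z in(((213,255),.1),((225,235),.05),((222,240),.1),((180,236),.1),((200,216),.05),((225,240),.0),((200,216),.0)):print(p,z,onz(c,p,z).round(3))
for z in(0,.1):print(proj(c,[.398,-.488,z]).round(), proj(c,[.434,-.488,z]).round(),proj(c,[.398,-.452,z]).round())
cv2.imwrite("pics/jar2.png",cv2.resize(c["im"][190:290,100:270],None,fx=4.5,fy=4.5))
E
```

```text
(213, 255) 0.1 [ 0.456 -0.451  0.1  ]
(225, 235) 0.05 [ 0.45  -0.455  0.05 ]
(222, 240) 0.1 [ 0.464 -0.437  0.1  ]
(180, 236) 0.1 [ 0.431 -0.434  0.1  ]
(200, 216) 0.05 [ 0.428 -0.435  0.05 ]
(225, 240) 0.0 [ 0.433 -0.483  0.   ]
(200, 216) 0.0 [ 0.407 -0.453  0.   ]
[196. 244.] [226. 244.] [192. 216.]
[150. 294.] [192. 294.] [143. 256.]
```

View pics/jar2.png

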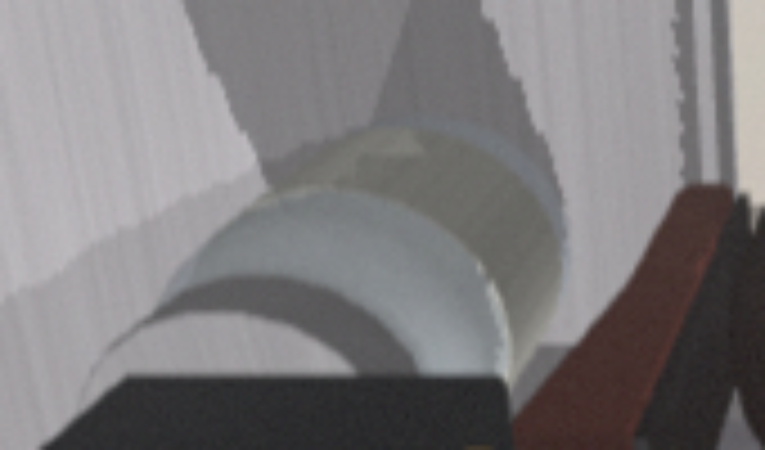

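The jar's base edge projects to x = 0.433, which matches the triangulated position, so the hand clears it. Lowering.

Emit:
{"api": "arm_command", "payload": {"targets": [[0.4, [-0.3, 0.2, 6], [0, 0, 0]], [0.4, [-0.3, 0.2, 11], [0, 0, 0]], [0.4, [-0.3, 0.2, 14], [0, 0, 0]], [0.4, [-0.3, 0.2, 14.7], [0, 0, 0]], [0.4, [-0.3, 0.2, 14.7], [0, 0, 0]], [0.4, [-0.3, 0.2, 14.7], [0, 0, 0]]]}}

```text
time: 14.25
eef_pos: [0.5416, -0.4223, 0.0286]
tool_rot: [179.9, 0.0, 90.1]
force: [-0.1, 0.0, -0.2]
finger_gap: 0.0594
```

Emit:
{"api": "arm_command", "payload": {"targets": [[0.8, [0, 0, 0], [0, 0, 0]], [0.8, [0, 0, 0], [0, 0, 0]], [0.8, [0, 0, 0], [0, 0, 0]], [0.8, [0, 0, -5], [0, 0, 0]], [0.8, [0, 0, -10], [0, 0, 0]], [1, [0, 0, -15], [0, 0, 0]]]}}

```text
time: 15.0
eef_pos: [0.5405, -0.4227, 0.1794]
tool_rot: [-180.0, -0.0, 90.1]
force: [0.3, -0.9, 0.2]
finger_gap: 0.0769
```

```bash
python3 - <<'E'
from h import *
s=st();go([.56,-.19,.19],120);go([.56,-.19,.19],90)
c=cam("wrist");cv2.imwrite("pics/w8.png",c["im"])
for b in blobs(redmask(c["im"]),60): print(b,onz(c,b[0],.03).round(4))
a=cam("scene")
for bb in blobs(redmask(a["im"]),10):
        X=onz(a,bb[0],.026)
        if .3<X[0]<.95 and -.5<X[1]<.3: print(bb[0],X.round(3))
E
```

```text
t 15.0 p [0.5405, -0.4227, 0.1794] rpy [-180.0, -0.01, 90.06] F [0.3, -0.9, 0.2] gap 0.0769 q [51.0, 34.0, -26.0, 89.0, 17.0, 61.0, 20.0]
go [0.56, -0.19, 0.19] 120 shift [23.27, 1.98, -1.06] turn [0.0, -0.0, -0.523] rows 4
go [0.56, -0.19, 0.19] 90 shift [23.27, 1.98, -1.06] turn [-0.0, -0.0, 0.001] rows 4
(array([317.5, 116.3]), np.int32(1031), array([300,  98,  36,  37], dtype=int32)) [ 0.5426 -0.3466  0.03  ]
(array([316.4, 194.7]), np.int32(815), array([301, 179,  32,  32], dtype=int32)) [ 0.5417 -0.4251  0.03  ]
[304.  213.1] [ 0.437 -0.001  0.026]
[194.9 262.6] [ 0.329 -0.349  0.026]
[295.  270.3] [ 0.569 -0.183  0.026]
[244.8 303.2] [ 0.541 -0.347  0.026]
[221.7 323.2] [ 0.54  -0.426  0.026]
```

View pics/w8.png

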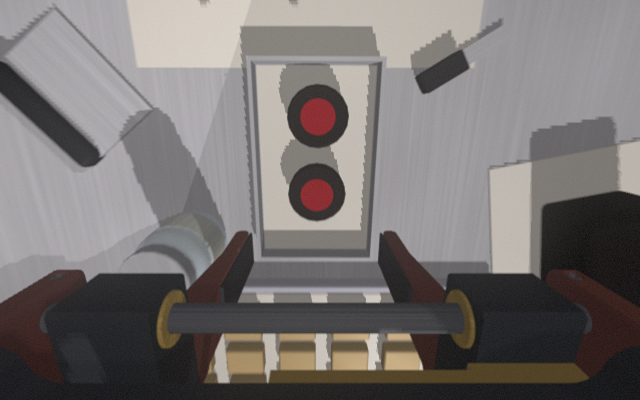

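Both rounds lie flat in the tray at (317,116) and (316,195). Next is bar2.

Emit:
{"api": "arm_command", "payload": {"targets": [[1, [23.5, 2.7, 0], [0, 0, 0.5]], [1, [23.5, 2.7, 0], [0, 0, 0.5]], [1, [23.5, 2.7, 0], [0, 0, 0.5]], [1, [23.5, 2.7, 0], [0, 0, 0.5]], [1, [23.5, 2.7, 0], [0, 0, 0.5]], [1, [23.5, 2.7, 0], [0, 0, 0.5]], [1, [23.5, 2.7, 0], [0, 0, 0.5]]]}}

```text
time: 15.98
eef_pos: [0.5669, -0.1898, 0.1775]
tool_rot: [-180.0, 0.0, 61.2]
force: [-0.2, 0.0, -0.4]
finger_gap: 0.0879
```

```bash
cat >> h.py <<'E'
def bar(c,near,tag,z=.026):
    """red top half -> plane z; min rect; centre of bar = red centre + 10mm toward black"""
    m=redmask(c["im"]); n,l,sta,ce=cv2.connectedComponentsWithStats(m)
    k=min((i for i in range(1,n) if sta[i,4]>150),key=lambda i:np.linalg.norm(onz(c,ce[i],z)[:2]-near))
    cn=max(cv2.findContours((l==k).astype(np.uint8),cv2.RETR_EXTERNAL,cv2.CHAIN_APPROX_NONE)[0],key=len)[:,0]
    W=np.array([onz(c,p,z)[:2] for p in cn])
    (cx,cy),(w,h),a=cv2.minAreaRect((W*1000).astype(np.float32))
    if w<h: a+=90; w,h=h,w
    u=np.array([np.cos(np.radians(a)),np.sin(np.radians(a))]); v=np.array([-u[1],u[0]]); C=np.array([cx,cy])/1000
    lum=[]
    for s in(1,-1):
        p=proj(c,[*(C+s*v*.018),z]); x,y=p.round().astype(int); lum.append(c["im"][max(y-2,0):y+3,max(x-2,0):x+3].mean())
    s=1 if lum[0]<lum[1] else -1
    print(tag,"red centre",C.round(4),"size",round(w,1),round(h,1),"ang",round(a,1),"lum",lum,"centre",(C+s*v*.010).round(4)); return C+s*v*.01,a
E
python3 - <<'E'
from h import *
s=st();c=cam("wrist");cv2.imwrite("pics/w9.png",c["im"])
C,a=bar(c,np.array([.569,-.18]),"wrist")
go([*C,.022],(a+90)%180-90)
E
```

```text
t 15.97 p [0.5669, -0.1898, 0.1775] rpy [-179.99, 0.05, 61.25] F [-0.2, 0.0, -0.4] gap 0.0879 q [31.0, 26.0, -24.0, 102.0, 12.0, 54.0, -27.0]
wrist red centre [ 0.5668 -0.1795] size 87.5 18.8 ang 32.0 lum [np.float64(110.14666666666666), np.float64(47.29333333333334)] centre [ 0.5721 -0.1879]
go [np.float64(0.572106883539091), np.float64(-0.1879388443489134), 0.022] 32.04463195800781 shift [0.41, 0.37, 15.55] turn [-0.0, 0.001, 0.51] rows 3
```

View pics/w9.png

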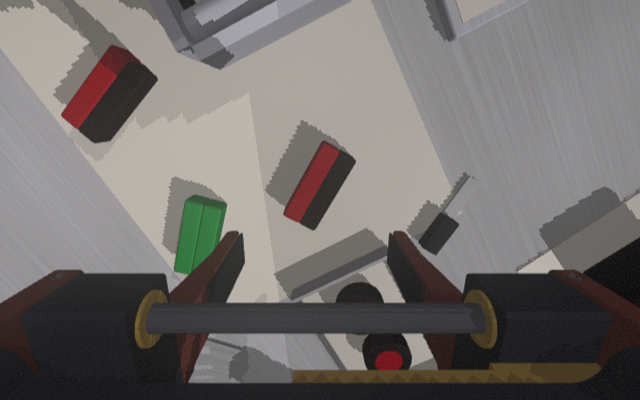

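Bar2 is at (318,185), its red half measures 87.5 x 18.8 mm, and its centre is (0.572, -0.188) at 32°. Grasping across the width.

Emit:
{"api": "arm_command", "payload": {"targets": [[1, [0.4, 0.4, 5], [0, 0, 0.51]], [1, [0.4, 0.4, 8], [0, 0, 0.51]], [1, [0.4, 0.4, 8], [0, 0, 0.51]], [1, [0.4, 0.4, 11], [0, 0, 0.51]], [1, [0.4, 0.4, 14], [0, 0, 0.51]], [1, [0.4, 0.4, 15.5], [0, 0, 0.51]], [1, [0.4, 0.4, 15.5], [0, 0, 0.51]]]}}

```text
time: 16.9
eef_pos: [0.5721, -0.1866, 0.022]
tool_rot: [-179.9, 0.1, 32.1]
force: [0.4, 0.7, 0.4]
finger_gap: 0.0878
```

Emit:
{"api": "arm_command", "payload": {"targets": [[0.1, [0, 0, 0], [0, 0, 0]], [0.1, [0, 0, 0], [0, 0, 0]], [0.1, [0, 0, 0], [0, 0, 0]], [0.1, [0, 0, 0], [0, 0, 0]], [0.1, [0, 0, 0], [0, 0, 0]], [0.1, [0, 0, 0], [0, 0, 0]]]}}

```text
time: 17.65
eef_pos: [0.5729, -0.1862, 0.023]
tool_rot: [180.0, -0.0, 32.2]
force: [0.0, 0.0, 1.3]
finger_gap: 0.04
```

Emit:
{"api": "arm_command", "payload": {"targets": [[0.1, [0, 0, -5], [0, 0, 0]], [0.1, [0, 0, -10], [0, 0, 0]], [0.1, [0, 0, -16], [0, 0, 0]], [0.1, [0, 0, -20], [0, 0, 0]], [0.1, [0, 0, -20], [0, 0, 0]]]}}

```text
time: 18.27
eef_pos: [0.5747, -0.1865, 0.2265]
tool_rot: [179.7, -0.3, 32.2]
force: [0.3, -0.7, -1.0]
finger_gap: 0.0402
```

```bash
python3 - <<'E'
from h import *
s=st();c=cam("wrist");cv2.imwrite("pics/w10.png",c["im"])
go([.622,.068,.22],86)
E
```

```text
t 18.27 p [0.5747, -0.1865, 0.2265] rpy [179.71, -0.26, 32.18] F [0.3, -0.7, -1.0] gap 0.0402 q [25.0, 22.0, -17.0, 99.0, 8.0, 59.0, -52.0]
go [0.622, 0.068, 0.22] 86 shift [17.66, -18.93, 0.39] turn [0.003, -0.001, -0.939] rows 6
```

View pics/w10.png

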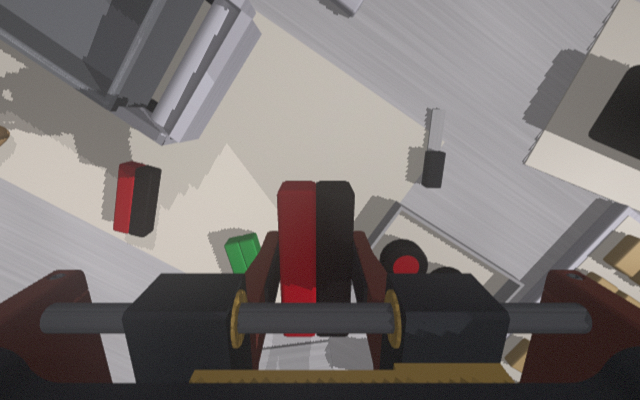

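Bar2 is held square and centred at (316,260). Carrying it over the near half of the crate.

Emit:
{"api": "arm_command", "payload": {"targets": [[0.1, [17.7, -18.9, 0.4], [0, 0, -0.94]], [0.1, [17.7, -18.9, 0.4], [0, 0, -0.94]], [0.1, [17.7, -18.9, 0.4], [0, 0, -0.94]], [0.1, [17.7, -18.9, 0.4], [0, 0, -0.94]], [0.1, [17.7, -18.9, 0.4], [0, 0, -0.94]], [0.1, [17.7, -18.9, 0.4], [0, 0, -0.94]], [0.1, [17.7, -18.9, 0.4], [0, 0, -0.94]], [0.1, [17.7, -18.9, 0.4], [0, 0, -0.94]], [0.1, [17.7, -18.9, 0.4], [0, 0, -0.94]]]}}

```text
time: 19.45
eef_pos: [0.6219, 0.0671, 0.2188]
tool_rot: [180.0, 0.0, 85.9]
force: [0.1, -0.4, -1.5]
finger_gap: 0.0399
```

```bash
python3 - <<'E'
from h import *
s=st();c=cam("wrist");cv2.imwrite("pics/w11.png",c["im"]);np.savez("w11.npz",**c)
E
```

```text
t 19.45 p [0.6219, 0.0671, 0.2188] rpy [180.0, 0.03, 85.91] F [0.1, -0.4, -1.5] gap 0.0399 q [12.0, 27.0, -32.0, 96.0, 16.0, 62.0, -29.0]
```

View pics/w11.png

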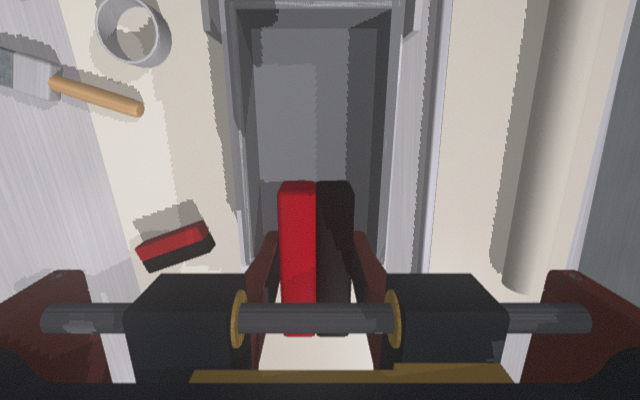

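```bash
python3 - <<'E'
from h import *
z=np.load("w11.npz");c={k:z[k] for k in z}
for p in((228,3),(403,4),(246,262),(388,262)):print(onz(c,p,.1075).round(4))
go([.6215,.072,.078],86)
E
```

```text
[0.5673 0.2305 0.1075]
[0.6998 0.2204 0.1075]
[0.5504 0.0123 0.1075]
[0.6883 0.0023 0.1075]
go [0.6215, 0.072, 0.078] 86 shift [0.46, -0.08, 14.09] turn [0.0, 0.0, -0.001] rows 3
```

Emit:
{"api": "arm_command", "payload": {"targets": [[0.1, [0, 0, 5], [0, 0, 0]], [0.1, [0, 0, 9], [0, 0, 0]], [0.1, [0, 0, 12], [0, 0, 0]], [0.1, [0, 0, 13.8], [0, 0, 0]], [0.1, [0, 0, 14.4], [0, 0, 0]], [0.1, [0, 0, 14.4], [0, 0, 0]], [0.1, [0, 0, 14.4], [0, 0, 0]]]}}

```text
time: 20.38
eef_pos: [0.6228, 0.0683, 0.0761]
tool_rot: [179.9, -0.0, 86.0]
force: [0.2, -0.2, -0.6]
finger_gap: 0.0398
```

Emit:
{"api": "arm_command", "payload": {"targets": [[0.1, [0, 0, 0.25], [0, 0, 0]], [0.1, [0, 0, 0.25], [0, 0, 0]], [0.6, [0, 0, 0.25], [0, 0, 0]], [0.6, [0, 0, 0.25], [0, 0, 0]], [0.6, [0, 0, 0.25], [0, 0, 0]], [0.6, [0, 0, -5], [0, 0, 0]], [0.6, [0, 0, -9], [0, 0, 0]], [1, [0, 0, -12], [0, 0, 0]]]}}

```text
time: 21.38
eef_pos: [0.6223, 0.0683, 0.1968]
tool_rot: [179.9, -0.0, 86.1]
force: [0.2, -0.2, 0.1]
finger_gap: 0.0596
```

```bash
python3 - <<'E'
from h import *
s=st();c=cam("wrist");cv2.imwrite("pics/w12.png",c["im"])
bar(c,np.array([.61,.07]),"placed",.076)
go([.435,-.01,.18],51)
E
```

```text
t 21.38 p [0.6223, 0.0683, 0.1968] rpy [179.91, -0.02, 86.05] F [0.2, -0.2, 0.1] gap 0.0596 q [11.0, 29.0, -32.0, 97.0, 17.0, 59.0, -30.0]
placed red centre [0.6126 0.0682] size 90.8 19.2 ang 86.0 lum [np.float64(76.69333333333333), np.float64(42.333333333333336)] centre [0.6226 0.0675]
go [0.435, -0.01, 0.18] 51 shift [-9.18, -18.34, 1.92] turn [0.006, -0.003, 0.612] rows 4
```

View pics/w12.png

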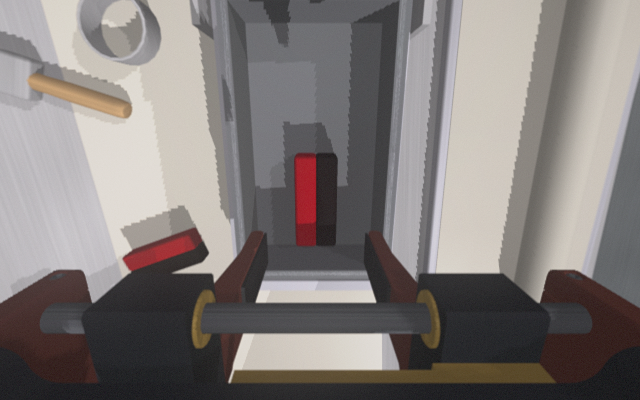

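Bar2 lies flat in the crate at (316,200), centre (0.6226, 0.0675). Next is the last bar, near (165,250).

Emit:
{"api": "arm_command", "payload": {"targets": [[1, [0, 0, -4], [0, 0, 0]], [1, [-9.2, -18.3, -2], [0, 0, 1.15]], [1, [-9.2, -18.3, -2], [0, 0, 1.15]], [1, [-9.2, -18.3, -2], [0, 0, 1.15]], [1, [-9.2, -18.3, -2], [0, 0, 1.15]], [1, [-9.2, -18.3, -2], [0, 0, 1.15]], [1, [-9.2, -18.3, -1], [0, 0, 1.15]], [1, [-9.2, -18.3, 1], [0, 0, 1.15]], [1, [-9.2, -18.3, 1], [0, 0, 1.15]], [1, [-9.2, -18.3, 1], [0, 0, 1.15]]]}}

```text
time: 22.68
eef_pos: [0.4333, -0.0109, 0.1852]
tool_rot: [180.0, -0.0, 20.2]
force: [0.3, 0.3, -0.0]
finger_gap: 0.0877
```

```bash
python3 - <<'E'
from h import *
s=st();c=cam("wrist");cv2.imwrite("pics/w13.png",c["im"])
C,a=bar(c,np.array([.437,-.001]),"wrist")
go([*C,.022],(a+90)%180-90)
E
```

```text
t 22.68 p [0.4333, -0.0109, 0.1852] rpy [180.0, -0.02, 20.21] F [0.3, 0.3, -0.0] gap 0.0877 q [16.0, 10.0, -25.0, 123.0, 6.0, 48.0, -82.0]
wrist red centre [0.4318 0.0014] size 88.1 18.8 ang 16.4 lum [np.float64(115.50666666666666), np.float64(46.21333333333333)] centre [ 0.4347 -0.0082]
go [np.float64(0.43465002930362634), np.float64(-0.008150819740892013), 0.022] 16.373119354248047 shift [0.2, -0.22, 16.34] turn [0.0, -0.001, 0.067] rows 3
```

View pics/w13.png

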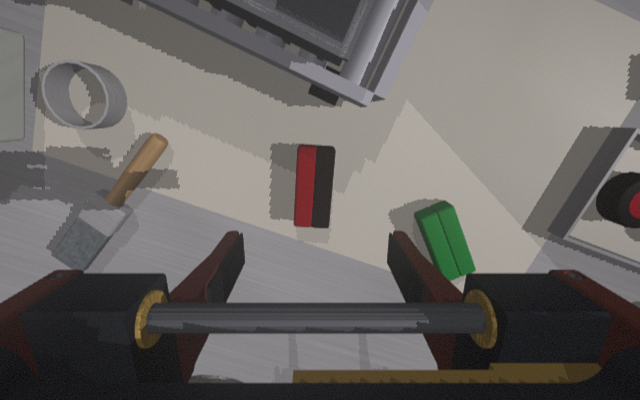

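Bar1 is at (315,187), centre (0.4347, -0.008), 16.4°. The green bar at (445,240) clears the finger. Grasping.

Emit:
{"api": "arm_command", "payload": {"targets": [[1, [0.2, -0.2, 6], [0, 0, 0.067]], [1, [0.2, -0.2, 11], [0, 0, 0.067]], [1, [0.2, -0.2, 14.5], [0, 0, 0.067]], [1, [0.2, -0.2, 16.3], [0, 0, 0.067]], [1, [0.2, -0.2, 16.3], [0, 0, 0.067]], [1, [0.2, -0.2, 16.3], [0, 0, 0.067]]]}}

```text
time: 23.48
eef_pos: [0.4351, -0.0084, 0.0228]
tool_rot: [180.0, -0.1, 16.3]
force: [0.2, -0.4, 0.0]
finger_gap: 0.0878
```

Emit:
{"api": "arm_command", "payload": {"targets": [[0.1, [0, 0, 0], [0, 0, 0]], [0.1, [0, 0, 0], [0, 0, 0]], [0.1, [0, 0, 0], [0, 0, 0]], [0.1, [0, 0, 0], [0, 0, 0]], [0.1, [0, 0, 0], [0, 0, 0]], [0.1, [0, 0, 0], [0, 0, 0]]]}}

```text
time: 24.22
eef_pos: [0.4342, -0.0085, 0.0218]
tool_rot: [180.0, 0.0, 16.3]
force: [0.5, 0.5, 0.5]
finger_gap: 0.0402
```

Emit:
{"api": "arm_command", "payload": {"targets": [[0.1, [0, 0, -5], [0, 0, 0]], [0.1, [0, 0, -10], [0, 0, 0]], [0.1, [0, 0, -16], [0, 0, 0]], [0.1, [0, 0, -20], [0, 0, 0]], [0.1, [0, 0, -20], [0, 0, 0]]]}}

```text
time: 24.85
eef_pos: [0.436, -0.0085, 0.2246]
tool_rot: [179.9, -0.3, 16.3]
force: [0.7, -0.1, -0.9]
finger_gap: 0.0397
```

```bash
python3 - <<'E'
from h import *
s=st();c=cam("wrist");cv2.imwrite("pics/w14.png",c["im"])
go([.6293,.1647,.22],86)
E
```

```text
t 24.85 p [0.436, -0.0085, 0.2246] rpy [179.86, -0.33, 16.29] F [0.7, -0.1, -0.9] gap 0.0397 q [18.0, 7.0, -27.0, 120.0, 4.0, 53.0, -85.0]
go [0.6293, 0.1647, 0.22] 86 shift [23.55, -11.18, 0.29] turn [0.002, -0.001, -1.217] rows 7
```

View pics/w14.png

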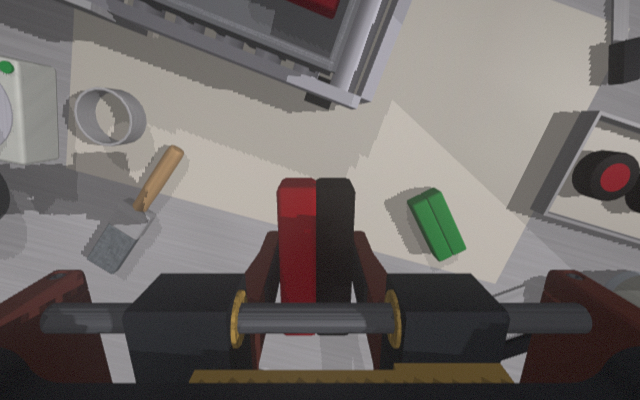

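Emit:
{"api": "arm_command", "payload": {"targets": [[0.1, [23.5, -11.2, 0], [0, 0, -1.215]], [0.1, [23.5, -11.2, 0], [0, 0, -1.215]], [0.1, [23.5, -11.2, 0], [0, 0, -1.215]], [0.1, [23.5, -11.2, 0], [0, 0, -1.215]], [0.1, [23.5, -11.2, 0], [0, 0, -1.215]], [0.1, [23.5, -11.2, 0], [0, 0, -1.215]], [0.1, [23.5, -11.2, 0], [0, 0, -1.215]], [0.1, [23.5, -11.2, 0], [0, 0, -1.215]], [0.1, [23.5, -11.2, 0], [0, 0, -1.215]], [0.1, [23.5, -11.2, 0], [0, 0, -1.215]]]}}

```text
time: 26.15
eef_pos: [0.6281, 0.165, 0.2214]
tool_rot: [-180.0, 0.0, 85.9]
force: [0.0, -0.2, -0.5]
finger_gap: 0.0397
```

```bash
python3 - <<'E'
from h import *
s=st();c=cam("wrist");cv2.imwrite("pics/w15.png",c["im"]);np.savez("w15.npz",**c)
go([.6293,.165,.076],86)
E
```

```text
t 26.15 p [0.6281, 0.165, 0.2214] rpy [-179.97, 0.02, 85.88] F [0.0, -0.2, -0.5] gap 0.0397 q [8.0, 31.0, -40.0, 92.0, 22.0, 65.0, -41.0]
go [0.6293, 0.165, 0.076] 86 shift [0.01, 0.12, 14.56] turn [-0.0, 0.0, -0.002] rows 3
```

View pics/w15.png

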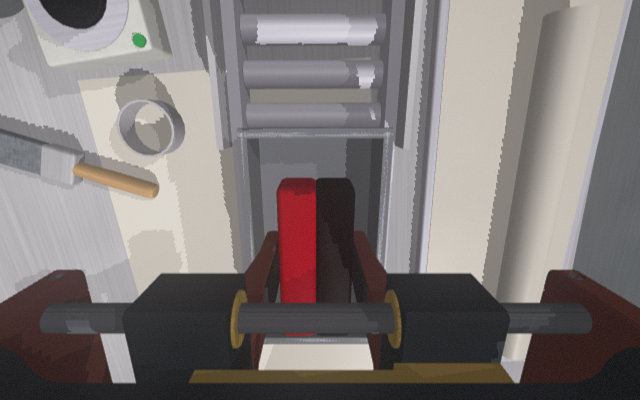

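```bash
python3 - <<'E'
from h import *
z=np.load("w15.npz");c={k:z[k] for k in z}
for p in((239,131),(391,132)):print(onz(c,p,.1075).round(4))
E
```

```text
[0.5672 0.2338 0.1075]
[0.6976 0.2236 0.1075]
```

Emit:
{"api": "arm_command", "payload": {"targets": [[0.1, [0, 0.1, 5], [0, 0, 0]], [0.1, [0, 0.1, 9], [0, 0, 0]], [0.1, [0.1, 0.1, 12], [0, 0, 0]], [0.1, [0.1, 0.1, 13.8], [0, 0, 0]], [0.1, [0.1, 0.1, 14.7], [0, 0, 0]], [0.1, [0.1, 0.1, 14.7], [0, 0, 0]], [0.1, [0.1, 0.1, 14.7], [0, 0, 0]]]}}

```text
time: 27.08
eef_pos: [0.6301, 0.1663, 0.0761]
tool_rot: [179.9, -0.0, 85.9]
force: [-0.9, -0.8, -0.6]
finger_gap: 0.0394
```

Emit:
{"api": "arm_command", "payload": {"targets": [[0.1, [0, 0, 0.3], [0, 0, 0]], [0.1, [0, 0, 0.3], [0, 0, 0]], [0.6, [0, 0, 0.3], [0, 0, 0]], [0.6, [0, 0, 0.3], [0, 0, 0]], [0.6, [0, 0, 0.3], [0, 0, 0]], [0.6, [0, 0, -5], [0, 0, 0]], [0.6, [-4, 0, -12], [0, 0, 0]], [0.6, [-9, 0, -17], [0, 0, 0]], [0.6, [-13, 0, -17], [0, 0, 0]]]}}

```text
time: 28.2
eef_pos: [0.6212, 0.0372, 0.2484]
tool_rot: [179.7, -0.1, 86.1]
force: [1.0, -0.3, 0.2]
finger_gap: 0.0526
```

```bash
python3 - <<'E'
from h import *
s=st();c=cam("wrist");cv2.imwrite("pics/w16.png",c["im"]);np.savez("w16.npz",**c)
bar(c,np.array([.61,.07]),"p1",.076);bar(c,np.array([.62,.165]),"p2",.076)
a=cam("scene");cv2.imwrite("pics/s2.png",cv2.resize(a["im"][100:380,170:510],None,fx=2.1,fy=2.1))
E
```

```text
t 28.2 p [0.6212, 0.0372, 0.2484] rpy [179.71, -0.09, 86.11] F [1.0, -0.3, 0.2] gap 0.0526 q [21.0, 27.0, -41.0, 94.0, 19.0, 65.0, -29.0]
p1 red centre [0.6127 0.0651] size 86.4 19.7 ang 86.0 lum [np.float64(70.52), np.float64(38.306666666666665)] centre [0.6227 0.0644]
p2 red centre [0.6195 0.1626] size 89.2 19.7 ang 86.0 lum [np.float64(79.33333333333333), np.float64(40.64)] centre [0.6295 0.1619]
```

View pics/w16.png

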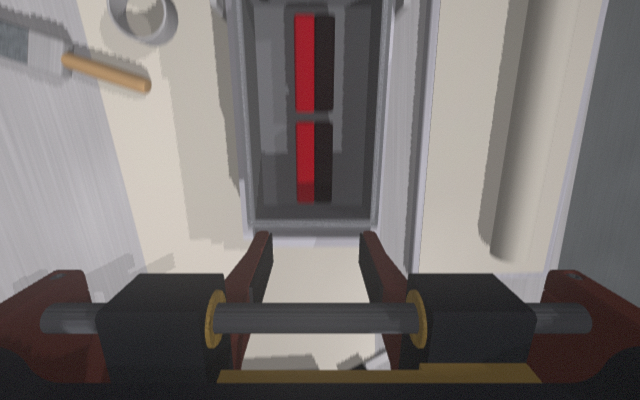

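View pics/s2.png

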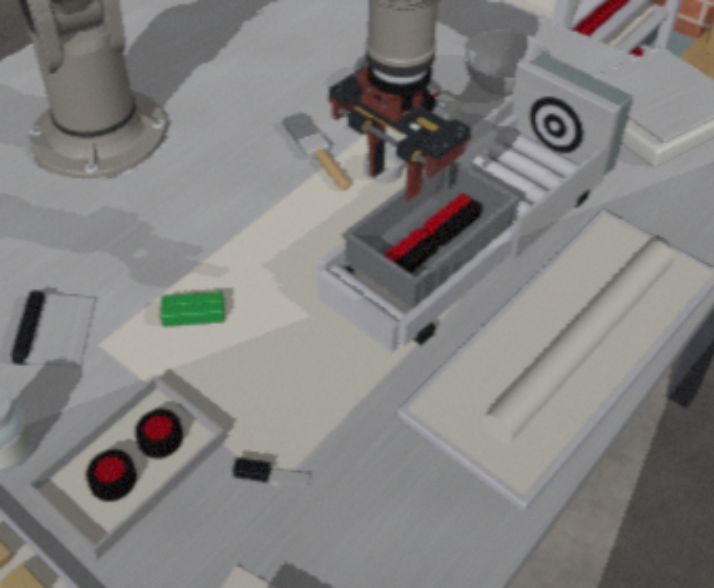

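All four biscuits are sorted. The bars lie flat in the crate at (305,62) and (305,162), and the rounds are in the tray. No other biscuit shows in any view. Next I'll push the crate's near face with closed fingers.

```bash
python3 - <<'E'
from h import *
z=np.load("w16.npz");c={k:z[k] for k in z}
for p in((250,229),(373,229)):print(onz(c,p,.1075).round(4))
go([.6155,-.04,.16],86);go([.6155,-.04,.088],86)
E
```

```text
[0.5512 0.0049 0.1075]
[ 0.6798 -0.0042  0.1075]
go [0.6155, -0.04, 0.16] 86 shift [-6.77, -0.11, 8.75] turn [0.004, 0.004, -0.012] rows 2
go [0.6155, -0.04, 0.088] 86 shift [-6.74, -0.14, 15.95] turn [0.004, 0.004, -0.012] rows 3
```

Emit:
{"api": "arm_command", "payload": {"targets": [[0, [-7.5, -0.1, 0], [0, 0, 0]], [0, [-7.5, -0.1, 5], [0, 0, 0]], [0, [-7.5, -0.1, 10], [0, 0, 0]], [0, [-7.5, -0.1, 14], [0, 0, 0]], [0, [-7.5, -0.1, 16], [0, 0, 0]], [0, [-7.5, -0.1, 16], [0, 0, 0]], [0, [-7.5, -0.1, 16], [0, 0, 0]]]}}

```text
time: 29.18
eef_pos: [0.615, -0.0381, 0.0864]
tool_rot: [179.9, -0.0, 85.9]
force: [-0.8, 0.0, 0.3]
finger_gap: 0.0005
```

```bash
python3 - <<'E'
from h import *
s=st();c=cam("wrist");cv2.imwrite("pics/w17.png",c["im"])
E
```

```text
t 29.18 p [0.615, -0.0381, 0.0864] rpy [179.86, -0.02, 85.94] F [-0.8, 0.0, 0.3] gap 0.0005 q [23.0, 37.0, -35.0, 103.0, 27.0, 49.0, -28.0]
```

View pics/w17.png

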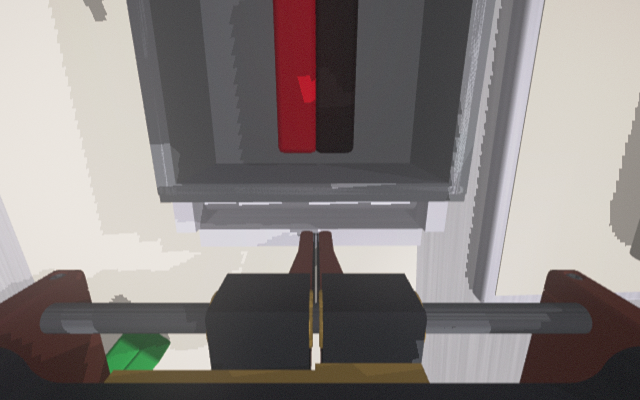

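Closed fingers are at (317,240), centred behind the crate wall (edge at row 195) and above the lip. Pushing gently.

Emit:
{"api": "arm_command", "payload": {"targets": [[0, [1.5, 0, 0], [0, 0, 0]], [0, [2.2, 0, 0], [0, 0, 0]], [0, [2.9, 0, 0], [0, 0, 0]], [0, [3.6, 0, 0], [0, 0, 0]], [0, [4.5, 0, 0], [0, 0, 0]], [0, [5.5, 0, 0], [0, 0, 0]], [0, [6.5, 0, 0], [0, 0, 0]], [0, [7.5, 0, 0], [0, 0, 0]], [0, [8.5, 0, 0], [0, 0, 0]], [0, [9.5, 0, 0], [0, 0, 0]]]}}

```text
time: 30.48
eef_pos: [0.6205, 0.0569, 0.0848]
tool_rot: [-180.0, 0.0, 85.9]
force: [-1.0, -4.2, 3.4]
finger_gap: 0.0004
```

```bash
python3 - <<'E'
from h import *
s=st();c=cam("wrist");cv2.imwrite("pics/w18.png",c["im"])
E
```

```text
t 30.48 p [0.6205, 0.0569, 0.0848] rpy [-179.99, 0.01, 85.94] F [-1.0, -4.2, 3.4] gap 0.0004 q [14.0, 37.0, -35.0, 102.0, 27.0, 50.0, -37.0]
```

View pics/w18.png

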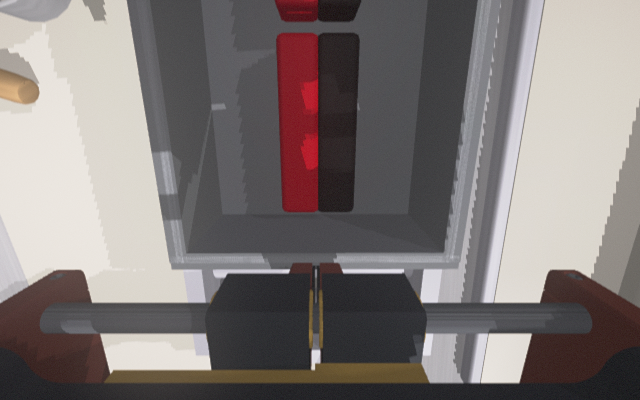

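Emit:
{"api": "arm_command", "payload": {"targets": [[0, [1, 0, -0.2], [0, 0, 0]], [0, [2, 0, -0.2], [0, 0, 0]], [0, [3, 0, -0.2], [0, 0, 0]], [0, [4, 0, -0.2], [0, 0, 0]], [0, [5, 0, -0.2], [0, 0, 0]], [0, [6, 0, -0.2], [0, 0, 0]], [0, [7, 0, -0.2], [0, 0, 0]], [0, [8, 0, -0.2], [0, 0, 0]], [0, [9, 0, -0.2], [0, 0, 0]], [0, [10, 0, -0.2], [0, 0, 0]]]}}

```text
time: 31.78
eef_pos: [0.6277, 0.1566, 0.0869]
tool_rot: [180.0, 0.0, 85.9]
force: [-0.5, -2.0, -0.1]
finger_gap: 0.0004
```

```bash
python3 - <<'E'
from h import *
s=st();c=cam("wrist");cv2.imwrite("pics/w19.png",c["im"]);a=cam("scene");cv2.imwrite("pics/s3.png",cv2.resize(a["im"][110:270,310:480],None,fx=3.5,fy=3.5))
E
```

```text
t 31.77 p [0.6277, 0.1566, 0.0869] rpy [180.0, 0.0, 85.92] F [-0.5, -2.0, -0.1] gap 0.0004 q [5.0, 39.0, -35.0, 98.0, 27.0, 52.0, -45.0]
```

View pics/w19.png

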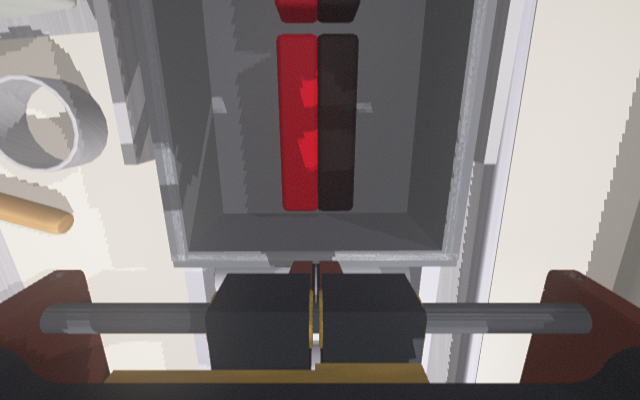

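View pics/s3.png

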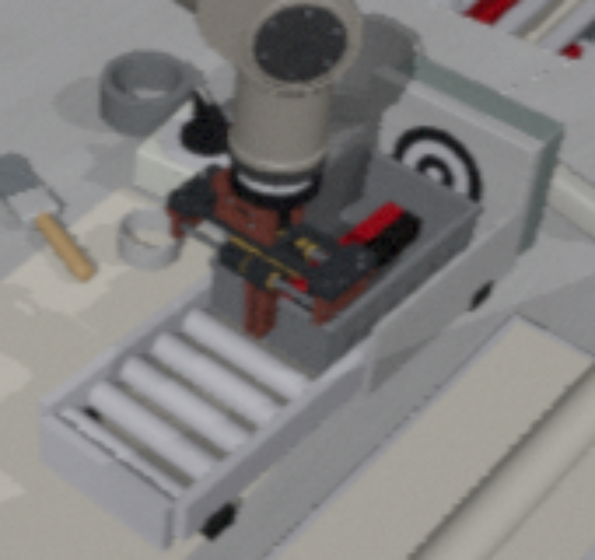

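Emit:
{"api": "arm_command", "payload": {"targets": [[0, [1, 0, 0], [0, 0, 0]], [0, [2, 0, 0], [0, 0, 0]], [0, [3, 0, 0], [0, 0, 0]], [0, [4, 0, 0], [0, 0, 0]], [0, [4.5, 0, 0], [0, 0, 0]], [0, [5, 0, 0], [0, 0, 0]]]}}

```text
time: 32.62
eef_pos: [0.6306, 0.1953, 0.0869]
tool_rot: [-179.8, 1.0, 85.6]
force: [-12.1, -35.0, 26.3]
finger_gap: 0.0004
```

Emit:
{"api": "arm_command", "payload": {"targets": [[0, [0.4, 0, 0], [0, 0, 0]], [0, [0.8, 0, 0], [0, 0, 0]], [0, [1.0, 0, 0], [0, 0, 0]]]}}

```text
time: 33.0
eef_pos: [0.6306, 0.1952, 0.0869]
tool_rot: [-179.6, 1.9, 85.3]
force: [-21.1, -51.8, 40.1]
finger_gap: 0.0
```

Emit:
{"api": "arm_command", "payload": {"targets": [[0, [-1.5, 0, 0], [0, 0, 0]], [0, [-3, 0, 0], [0, 0, 0]], [0, [-6, 0, 0], [0, 0, 0]], [0, [-6, 0, -6], [0, 0, 0]], [0, [-6, 0, -12], [0, 0, 0]], [0, [-6, 0, -17], [0, 0, 0]], [0, [-6, 0, -17], [0, 0, 0]]]}}

```text
time: 33.88
eef_pos: [0.6296, 0.1594, 0.2619]
tool_rot: [179.5, -0.3, 86.0]
force: [-0.4, 0.5, -0.6]
finger_gap: 0.0004
```

```bash
python3 - <<'E'
from h import *
s=st();c=cam("wrist");cv2.imwrite("pics/w20.png",c["im"]);np.savez("w20.npz",**c);a=cam("scene");cv2.imwrite("pics/s4.png",cv2.resize(a["im"][110:270,310:480],None,fx=3.5,fy=3.5))
b=cam("side");cv2.imwrite("pics/d4.png",cv2.resize(b["im"][190:390,240:480],None,fx=3,fy=3))
go([.635,.25,.30],86)
E
```

```text
t 33.88 p [0.6296, 0.1594, 0.2619] rpy [179.53, -0.3, 86.05] F [-0.4, 0.5, -0.6] gap 0.0004 q [9.0, 29.0, -40.0, 90.0, 20.0, 68.0, -39.0]
go [0.635, 0.25, 0.3] 86 shift [9.35, 0.14, -4.42] turn [-0.001, -0.0, 0.0] rows 2
```

View pics/w20.png

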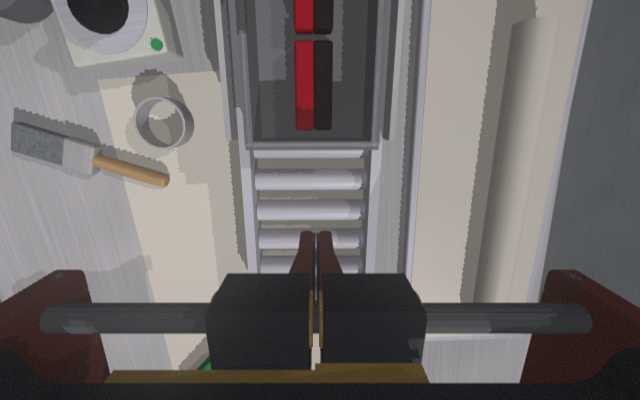

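View pics/s4.png

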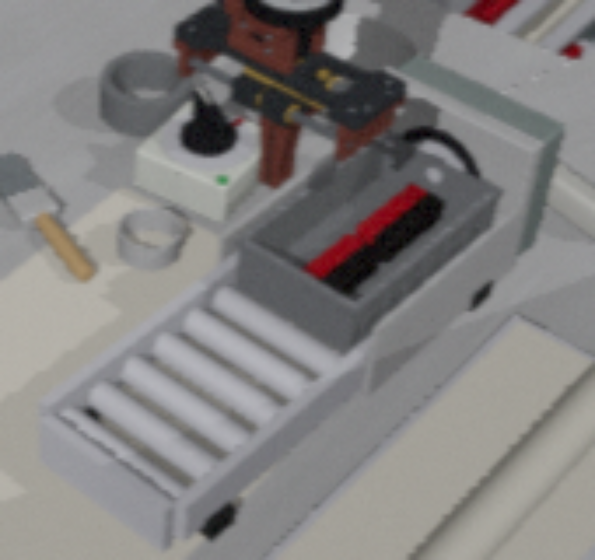

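View pics/d4.png

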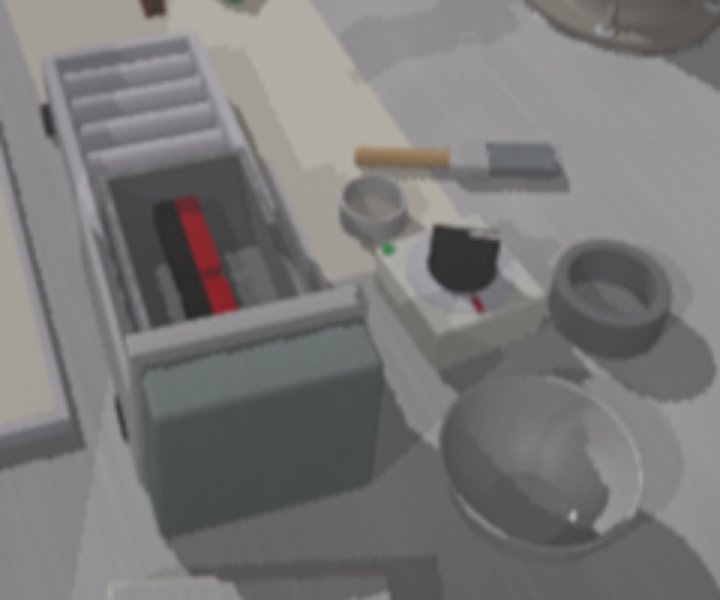

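The crate looks home, with its near edge at row 147 in the wrist view. I'll check the far-end gap from above.

Emit:
{"api": "arm_command", "payload": {"targets": [[0, [9.4, 0, -8], [0, 0, 0]], [0, [15, 0, -8], [0, 0, 0]], [0, [20, 0, -8], [0, 0, 0]], [0, [20, 0, -8], [0, 0, 0]], [0, [20, 0, -8], [0, 0, 0]], [0, [20, 0, -8], [0, 0, 0]]]}}

```text
time: 34.78
eef_pos: [0.6419, 0.3544, 0.3349]
tool_rot: [-179.9, 0.1, 85.9]
force: [0.3, -0.4, 0.9]
finger_gap: 0.0008
```

```bash
python3 - <<'E'
from h import *
s=st();c=cam("wrist");cv2.imwrite("pics/w21.png",c["im"]);np.savez("w21.npz",**c)
E
```

```text
t 34.77 p [0.6419, 0.3544, 0.3349] rpy [-179.9, 0.13, 85.9] F [0.3, -0.4, 0.9] gap 0.0008 q [-11.0, 35.0, -40.0, 71.0, 22.0, 82.0, -52.0]
```

View pics/w21.png

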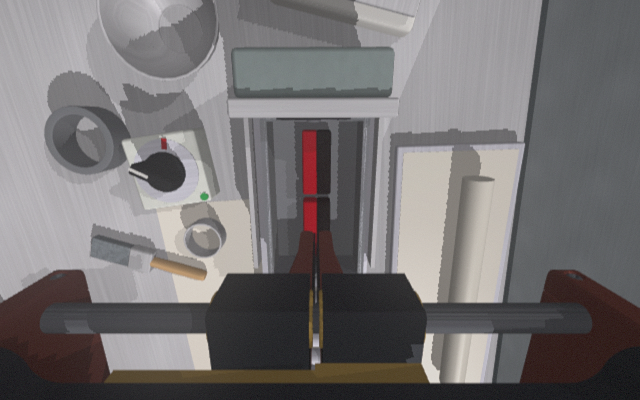

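```bash
python3 - <<'E'
from h import *
L=lambda f:{k:np.load(f)[k] for k in np.load(f)}
c=L("w20.npz");n=np.array([onz(c,p,.1085) for p in((246,148),(381,148))]);print("near",n.round(4))
d=L("w21.npz");print("panel face top",onz(d,(230,117),.16).round(4),onz(d,(397,115),.16).round(4))
x=L("w16.npz")
cv2.imwrite("pics/z1.png",cv2.resize(c["im"][60:270,215:405],None,fx=3,fy=2.8));cv2.imwrite("pics/z2.png",cv2.resize(x["im"][190:260,230:400],None,fx=4.5,fy=4.5));cv2.imwrite("pics/z3.png",cv2.resize(d["im"][80:160,210:420],None,fx=3.8,fy=3.8))
E
```

```text
near [[0.5645 0.2102 0.1085]
 [0.7005 0.2007 0.1085]]
panel face top [0.5577 0.4354 0.16  ] [0.7325 0.4248 0.16  ]
```

View pics/z1.png

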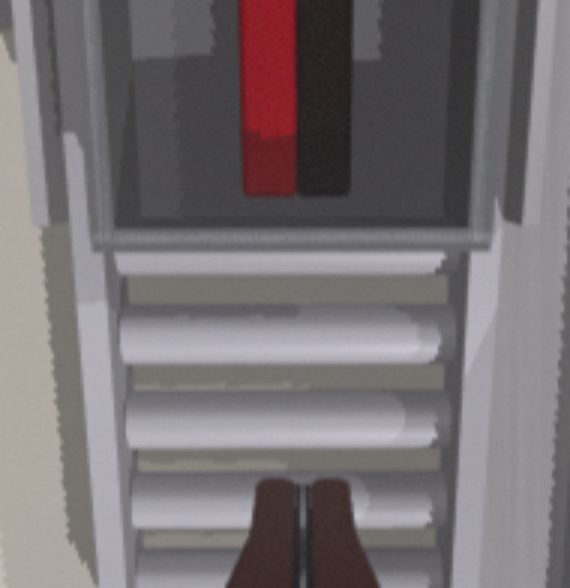

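View pics/z2.png

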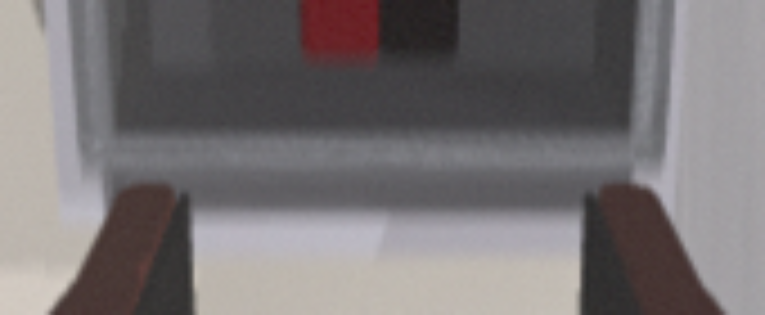

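View pics/z3.png

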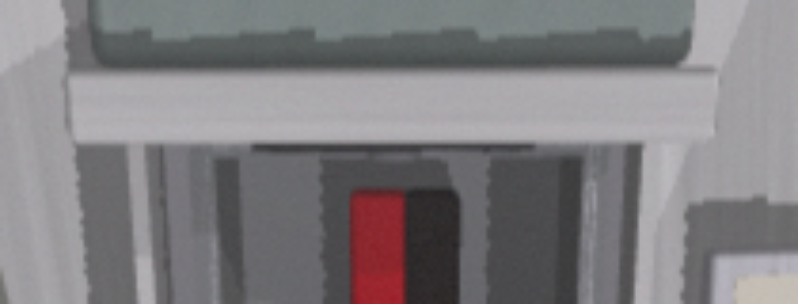

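The crate's near edge is at y 0.2055 and the panel face at 0.430. That 0.2245 gap against a 0.222 crate puts it home within calibration, and it did not rebound from the contact point. Now the dial.

```bash
python3 - <<'E'
from h import *
L=lambda f:{k:np.load(f)[k] for k in np.load(f)}
d=L("w21.npz");X=onz(d,(163,170),.06);print(X.round(3));go([X[0],X[1],.24],86)
E
```

```text
[0.421 0.369 0.06 ]
go [np.float64(0.4207300846903031), np.float64(0.3694947187394709), 0.24] 86 shift [-0.01, -22.2, 9.56] turn [-0.001, 0.002, -0.003] rows 4
```

Emit:
{"api": "arm_command", "payload": {"targets": [[1, [0, -22.2, 9.5], [0, 0, 0]], [1, [0, -22.2, 9.5], [0, 0, 0]], [1, [0, -22.2, 9.5], [0, 0, 0]], [1, [0, -22.2, 9.5], [0, 0, 0]], [1, [0, -22.2, 9.5], [0, 0, 0]], [1, [0, -22.2, 9.5], [0, 0, 0]], [1, [0, -22.2, 9.5], [0, 0, 0]]]}}

```text
time: 35.7
eef_pos: [0.4224, 0.3707, 0.2423]
tool_rot: [179.9, -0.0, 85.7]
force: [0.2, 0.5, 0.9]
finger_gap: 0.0672
```

```bash
python3 - <<'E'
from h import *
s=st();c=cam("wrist");np.savez("w22.npz",**c);cv2.imwrite("pics/w22.png",cv2.resize(c["im"][80:310,180:470],None,fx=2.6,fy=2.6,interpolation=cv2.INTER_CUBIC))
E
```

```text
t 35.7 p [0.4224, 0.3707, 0.2423] rpy [179.95, -0.04, 85.75] F [0.2, 0.5, 0.9] gap 0.0672 q [-12.0, 23.0, -45.0, 103.0, 18.0, 62.0, -68.0]
```

View pics/w22.png

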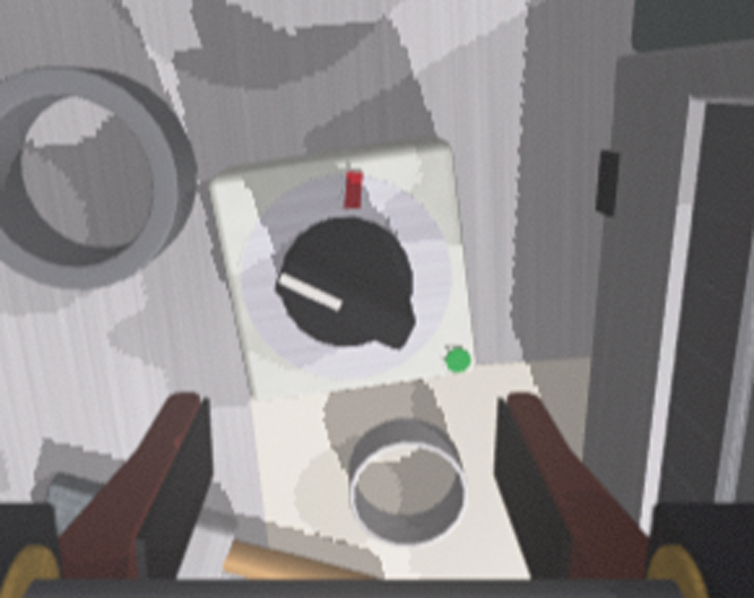

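```bash
python3 - <<'E'
from h import *
L=lambda f:{k:np.load(f)[k] for k in np.load(f)}
c=L("w22.npz");F=lambda p:(p[0]/2.6+180,p[1]/2.6+80)
B=np.array([onz(c,F(p),.05) for p in((211,182),(449,147),(475,362),(255,398))]);print(B.round(4),"ctr",B.mean(0).round(4))
print("mark",onz(c,F((353,189)),.052).round(4))
print("blackdisc",onz(c,F((346,281)),.06).round(4))
print("white",onz(c,F((347,276)),.05).round(4))
p=[onz(c,F(q),.096) for q in((340,304),(280,280),(405,335))];print("ptr",np.array(p).round(4))
v=p[1]-p[0];print(np.degrees(np.arctan2(v[1],v[0])))
im=c["im"];h=cv2.cvtColor(im,cv2.COLOR_BGR2HSV)
cv2.imwrite("pics/w22z.png",cv2.resize(im[150:225,270:350],None,fx=7.5,fy=7.5,interpolation=cv2.INTER_CUBIC))
# ellipse of black disc
g=(im.max(2)<75).astype(np.uint8)*255
n,l,s,ce=cv2.connectedComponentsWithStats(g);k=l[188,313];print(s[k],ce[k])
for b in blobs(redmask(im),30): print(b,onz(c,b[0],.052).round(4))
E
```

```text
[[0.3639 0.414  0.05  ]
 [0.4688 0.4212 0.05  ]
 [0.4772 0.321  0.05  ]
 [0.3718 0.3106 0.05  ]] ctr [0.4204 0.3667 0.05  ]
mark [0.4259 0.4065 0.052 ]
blackdisc [0.4198 0.3673 0.06  ]
white [0.4202 0.3671 0.05  ]
ptr [[0.4176 0.3672 0.096 ]
 [0.3949 0.3787 0.096 ]
 [0.4427 0.3523 0.096 ]]
153.07898985829232
[ 287  164   52   49 1836] [314.83169935 188.32788671]
(array([503.6, 174.5]), np.int32(2434), array([483, 135,  43,  82], dtype=int32)) [0.6424 0.3649 0.052 ]
(array([315.5, 152.7]), np.int32(58), array([313, 147,   6,  13], dtype=int32)) [0.4256 0.4065 0.052 ]
(array([490. , 246.3]), np.int32(1512), array([472, 219,  37,  55], dtype=int32)) [0.6353 0.2735 0.052 ]
```

View pics/w22z.png

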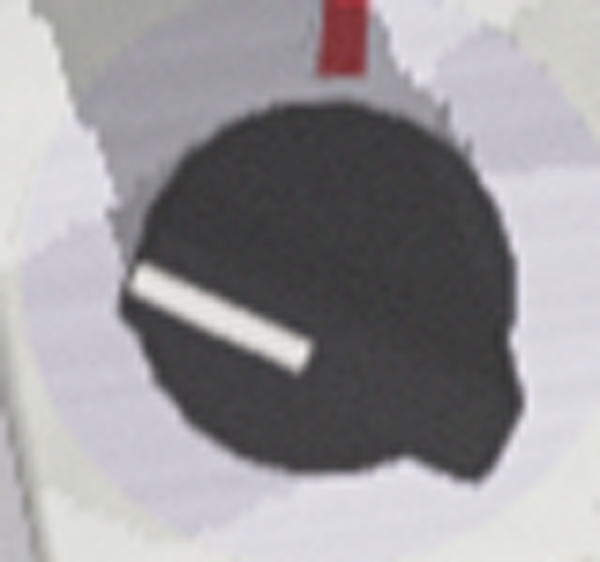

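Dial axis is (0.4195, 0.3665). The pointer tip is at about 152° and the mark at 81.8°, 40 mm out as stated. So it needs about 71° clockwise, which agrees with the 1.80 rad geometry. Aligning the gripper now.

```bash
python3 -c "
from h import *
go([.4195,.3665,.14],152.5)"
```

```text
go [0.4195, 0.3665, 0.14] 152.5 shift [-0.46, -0.24, 10.22] turn [0.001, -0.0, -1.165] rows 7
```

Emit:
{"api": "arm_command", "payload": {"targets": [[0.5, [-0.5, -0.2, 0], [0, 0, -1.165]], [0.5, [-0.5, -0.2, 0], [0, 0, -1.165]], [0.5, [-0.5, -0.2, 0], [0, 0, -1.165]], [0.5, [-0.5, -0.2, 0], [0, 0, -1.165]], [0.5, [-0.5, -0.2, 0], [0, 0, -1.165]], [0.5, [-0.5, -0.2, 5], [0, 0, -1.165]], [0.5, [-0.5, -0.2, 10], [0, 0, -1.165]], [0.5, [-0.5, -0.2, 10], [0, 0, -1.165]], [0.5, [-0.5, -0.2, 10], [0, 0, -1.165]]]}}

```text
time: 36.88
eef_pos: [0.4189, 0.3675, 0.1435]
tool_rot: [179.9, 0.0, 152.6]
force: [-0.3, 0.4, 0.6]
finger_gap: 0.0438
```

```bash
python3 - <<'E'
from h import *
s=st();c=cam("wrist");np.savez("w23.npz",**c);cv2.imwrite("pics/w23.png",c["im"])
go([.4195,.3665,.084],152.5)
E
```

```text
t 36.88 p [0.4189, 0.3675, 0.1435] rpy [179.88, 0.0, 152.59] F [-0.3, 0.4, 0.6] gap 0.0438 q [-6.0, 34.0, -55.0, 108.0, 33.0, 56.0, -14.0]
go [0.4195, 0.3665, 0.084] 152.5 shift [-0.09, -0.11, 6.0] turn [0.003, 0.001, 0.002] rows 1
```

View pics/w23.png

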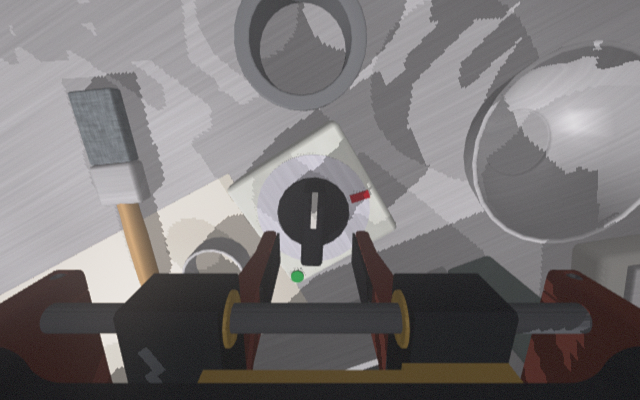

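The grip bar at (313,215) lines up with the gripper, between the fingers. Descending and closing.

Emit:
{"api": "arm_command", "payload": {"targets": [[0.5, [-0.1, -0.1, 3], [0, 0, 0]], [0.5, [-0.1, -0.1, 5], [0, 0, 0]], [0.5, [-0.1, -0.1, 5.9], [0, 0, 0]], [0.5, [-0.1, -0.1, 5.9], [0, 0, 0]], [0, [-0.1, -0.1, 5.9], [0, 0, 0]], [0, [-0.1, -0.1, 5.9], [0, 0, 0]], [0, [-0.1, -0.1, 5.9], [0, 0, 0]], [0, [-0.1, -0.1, 5.9], [0, 0, 0]], [0, [-0.1, -0.1, 5.9], [0, 0, 0]]]}}

```text
time: 38.05
eef_pos: [0.4186, 0.3655, 0.0832]
tool_rot: [179.9, 0.0, 152.7]
force: [-0.6, -0.2, 2.6]
finger_gap: 0.0157
```

```bash
python3 - <<'E'
from h import *
s=st();print(s["ft_torque"].round(2));go([*s["eef_pos"]],81.8)
E
```

```text
t 38.05 p [0.4186, 0.3655, 0.0832] rpy [179.95, 0.01, 152.69] F [-0.6, -0.2, 2.6] gap 0.0157 q [-9.0, 38.0, -51.0, 110.0, 38.0, 51.0, -17.0]
[ 0.1  -0.15  0.03]
go [np.float64(0.4186341986978291), np.float64(0.36552193886362716), np.float64(0.08323290676576936)] 81.8 shift [0.0, 0.0, 0.0] turn [0.001, -0.0, 1.237] rows 7
```

Emit:
{"api": "arm_command", "payload": {"targets": [[0, [0, 0, 0], [0, 0, 0.14]], [0, [0, 0, 0], [0, 0, 0.28]], [0, [0, 0, 0], [0, 0, 0.42]], [0, [0, 0, 0], [0, 0, 0.56]], [0, [0, 0, 0], [0, 0, 0.7]], [0, [0, 0, 0], [0, 0, 0.84]], [0, [0, 0, 0], [0, 0, 0.98]], [0, [0, 0, 0], [0, 0, 1.1]], [0, [0, 0, 0], [0, 0, 1.2]], [0, [0, 0, 0], [0, 0, 1.237]]]}}

```text
time: 39.3
eef_pos: [0.4191, 0.3657, 0.0832]
tool_rot: [179.9, -0.1, 81.8]
force: [2.2, 2.4, 0.7]
finger_gap: 0.0159
```

Emit:
{"api": "arm_command", "payload": {"targets": [[0, [0, 0, 0], [0, 0, 0]], [0, [0, 0, 0], [0, 0, 0]]]}}

```text
time: 39.55
eef_pos: [0.4191, 0.3657, 0.0832]
tool_rot: [180.0, -0.1, 81.9]
force: [3.4, 2.9, 2.6]
finger_gap: 0.016
```

```bash
python3 - <<'E'
from h import *
s=st();print(s["ft_torque"].round(2));c=cam("wrist");cv2.imwrite("pics/w24.png",c["im"])
E
```

```text
t 39.55 p [0.4191, 0.3657, 0.0832] rpy [179.95, -0.09, 81.86] F [3.4, 2.9, 2.6] gap 0.016 q [-20.0, 32.0, -35.0, 111.0, 26.0, 45.0, -78.0]
[ 0.46 -0.58 -0.01]
```

View pics/w24.png

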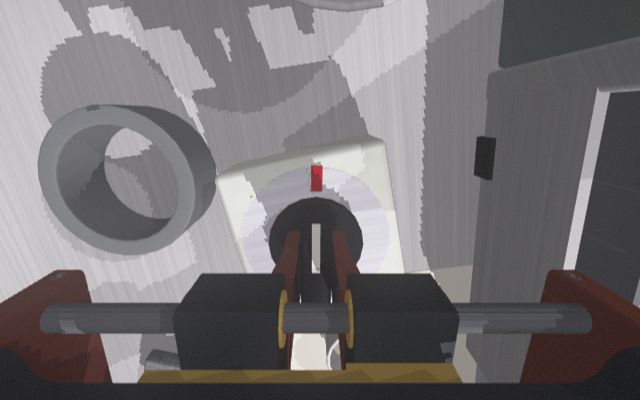

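The pointer at (316,245) is in line with the mark at (316,178). Releasing and lifting.

Emit:
{"api": "arm_command", "payload": {"targets": [[0.4, [0, 0, 0], [0, 0, 0]], [0.4, [0, 0, 0], [0, 0, 0]], [0.4, [0, 0, 0], [0, 0, 0]], [0.4, [0, 0, -3], [0, 0, 0]], [0.4, [0, 0, -7], [0, 0, 0]], [0.4, [0, 0, -12], [0, 0, 0]], [0.4, [0, 0, -16], [0, 0, 0]], [0.4, [0, 0, -16], [0, 0, 0]], [0.4, [0, 0, -16], [0, 0, 0]]]}}

```text
time: 40.72
eef_pos: [0.4181, 0.3644, 0.2419]
tool_rot: [-180.0, 0.1, 81.8]
force: [0.1, -0.6, -0.3]
finger_gap: 0.0354
```

```bash
python3 - <<'E'
from h import *
s=st();c=cam("wrist");np.savez("w25.npz",**c);cv2.imwrite("pics/w25.png",cv2.resize(c["im"][100:250,220:420],None,fx=4,fy=4,interpolation=cv2.INTER_CUBIC))
a=cam("scene");cv2.imwrite("pics/s5.png",cv2.resize(a["im"][100:380,170:510],None,fx=2.1,fy=2.1))
for b in blobs(redmask(c["im"]),25): print(b,onz(c,b[0],.052).round(4))
E
```

```text
t 40.73 p [0.4181, 0.3644, 0.2419] rpy [-179.97, 0.08, 81.8] F [0.1, -0.6, -0.3] gap 0.0354 q [-15.0, 21.0, -41.0, 104.0, 15.0, 61.0, -70.0]
(array([509.7, 155.1]), np.int32(2576), array([491, 114,  40,  85], dtype=int32)) [0.6423 0.3653 0.052 ]
(array([316.9, 145.9]), np.int32(66), array([314, 140,   6,  13], dtype=int32)) [0.426 0.407 0.052]
(array([499.8, 238.2]), np.int32(2060), array([483, 202,  35,  75], dtype=int32)) [0.6349 0.2622 0.052 ]
```

View pics/w25.png

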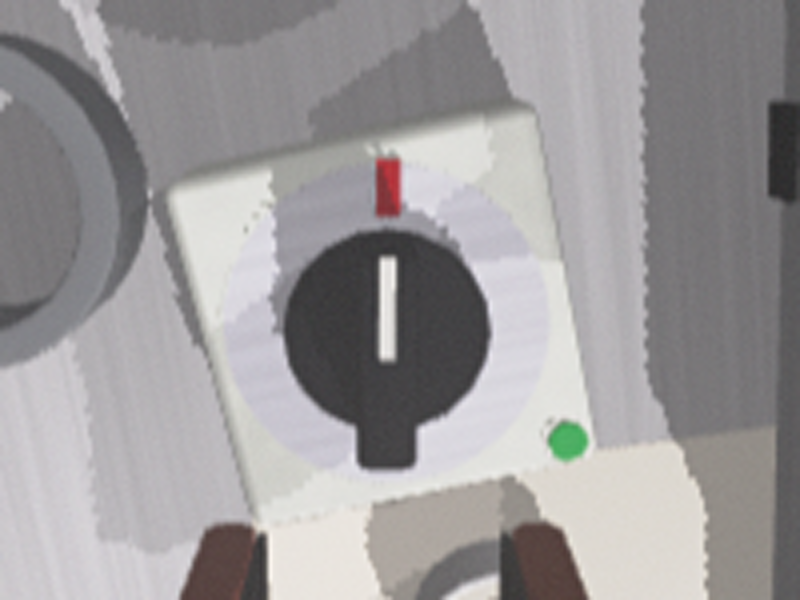

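View pics/s5.png

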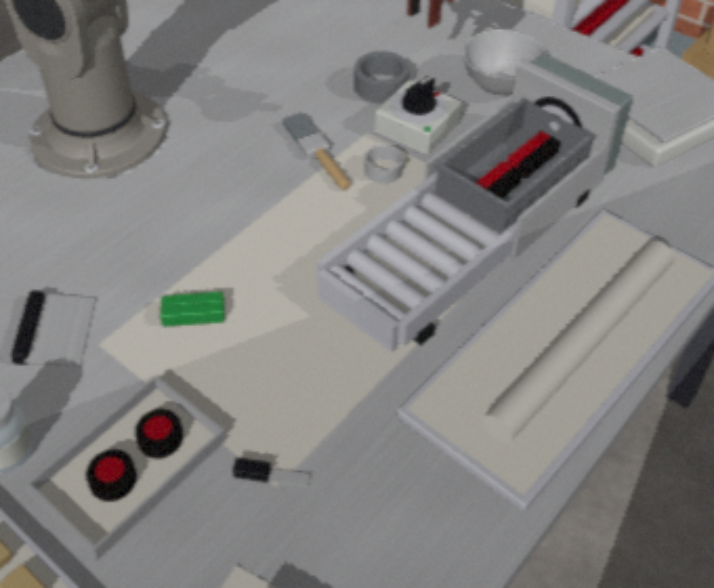

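```bash
python3 - <<'E'
from h import *
L=lambda f:{k:np.load(f)[k] for k in np.load(f)}
x=L("w16.npz");print("lip outer",onz(x,(314,246),.055).round(4))
d=L("w21.npz")
for p,z in(((245,130),.1085),((245,119),.1085),((313,118),.16)):print(onz(d,p,z).round(4))
n=[.6325,.2055];l=onz(x,(314,246),.055);print("lip->near",np.hypot(n[0]-l[0],n[1]-l[1]).round(4),"expect .250 at home")
b=cam("side");cv2.imwrite("pics/d6.png",cv2.resize(b["im"][220:340,260:390],None,fx=5,fy=5,interpolation=cv2.INTER_CUBIC))
# expected near rim line in the side view if home/if 10mm short
E
```

```text
lip outer [ 0.615  -0.0443  0.055 ]
[0.5592 0.419  0.1085]
[0.5611 0.432  0.1085]
[0.6446 0.4281 0.16  ]
lip->near 0.2504 expect .250 at home
```

View pics/d6.png

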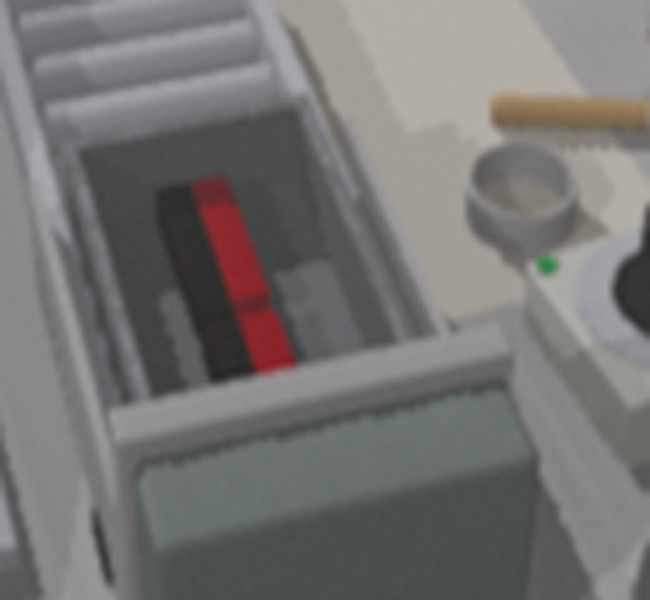

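The distance from lip to crate is 250.4 mm, against 250 mm expected at home, so the crate is fully home. Both bars lie flat in it at (200,280), and the pointer is on the mark. The robot is clear of everything, so I'm handing in.

```bash
python3 -c "
from h import *
print(sign_off())"
```

```text
the job is handed in; nothing more can be done
None
```

The job is done and handed in at about 41 s of the 210 s allowed. I found four biscuits: two oblong and two round. I laid the rounds flat in the steel tray and the bars flat end to end in the crate, then pushed the crate home, and only then turned the dial.

Last checks:
- **Crate:** the lip-to-crate distance measured 250.4 mm, against 250 mm expected when fully home. The end-stop face measured 224.7 mm from the crate's near edge, against a 222 mm crate; I took the 2–3 mm difference as calibration error.
- **Dial:** the white pointer lines up with the red mark to within a pixel in the wrist view.
- **Biscuits:** both bars are flat in the crate and both rounds flat in the tray.
- **Bystanders:** the ring cutter, the green look-alike and the other bench items look unmoved. I judged this by eye in the pictures and did not measure it.

**Push force:** when the crate met the stop, I kept pushing briefly. The wrist force peaked at about 69 N with the fingertips on the crate, then I backed off. That is under the 120 N wrist limit. The 40 N limit covers the arm and gripper body, and I believe only the fingers touched the crate.

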